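Tip a padlock onto its back and seat it in the filing stop

TASK

Tip the big standing padlock over onto its plain back so that the keyhole side faces up, on the open bench. Then slide it along the bench, without lifting it, into the inside corner of the low wooden stop, foot towards the short end fence and one long side along the long fence, and press the foot home against the end fence with roughly 12 N (never over 25 N on the stop) for at least half a second. Let go, leaving it flat and snug against both fences, and leave the bell, the file and the small padlock alone.

Things in the scene. Friction and masses are not known exactly. Their poses are not given: they have to be found in the camera images.
- padlock: big padlock, first standing on its foot, shackle up, 0.4 to 0.9 kg. Dark steel body 44 mm thick (x), 60 wide (y), 85 tall (z). Origin: centre of the foot face; z runs from foot to shackle. Keyhole on its -x face; +x face is the plain flat back. Pushed in its +x above about 60 mm it tips onto its back (pushed low it slides); then x points down, z lies level, origin 22 mm above the bench
- padlock_mid (a point): the centre of the padlock's steel body, 42.5 mm along its z from the foot; 22 mm above the bench when the padlock lies flat. Slid along the bench it drags with about 2 to 6 N
- keyhole (a point): middle of the round brass keyhole plate, 25 mm across and 4 mm proud of the padlock's -x face, 40 mm from the foot; on top and 48 mm above the bench once the padlock lies on its back
- shackle_top (a point): crown of the padlock's rigid shackle, 120 mm from the foot along its z. The shackle is 10 mm round bar, 44 mm wide over all, centred in the body's thickness, and stands 35 mm out of the body
- stop: fixed rigid L-shaped stop of pale battens, 20 mm wide and only 14 mm high (fingers can pass above), open bench inside the corner. Origin: the inside corner at bench height; x runs along the long fence's inner face, away from the end fence; y along the end fence's inner face, away from the long fence; z up. Long fence: inner face in the plane y = 0, from x = -20 to 110 mm
- end_fence: the short batten of the stop, rigid with it; same origin and axes as the stop. Its inner face lies in the plane x = 0, from y = 0 to 72 mm; 14 mm high, 20 mm thick
- seat (a point): where the padlock's origin (centre of its foot) is when seated: in the stop's frame x = 0, y = 30 mm, z = 22 mm, with the padlock on its back, shackle pointing along the stop's +x, foot touching the end fence and one 85 mm long side touching the long fence
- bell: bystander: small brass bell standing on its mouth, 56 mm across, 70 mm high; origin at the centre of the mouth
- file: bystander: flat file lying on the bench, 270 mm long along its x, 26 mm wide and high, pale wooden handle to its -x; origin under it, 110 mm from the handle's end
- small_lock: bystander: small padlock standing on its foot, 40 mm wide (y), 24 mm thick (x), 70 mm high with its shackle; origin at the centre of its foot

How it is judged:
On the way, in this order (a step that is already met when the one before it is completed fails the run):
1. the padlock lies flat on its back on the bench, keyhole up, at rest and not yet touching the stop (angle between padlock's own x axis and vertical above 3.06 rad and height (world z) of padlock_mid below 0.025 m and linear speed of padlock below 0.02 m/s and contact force between padlock and stop below 0.1 N), for 0.2 s.
2. the padlock is in the corner, along the long fence, and its foot is pressed against the end fence with more than 6 N for 0.5 s (contact force between padlock and end_fence above 6 N and x of padlock in the frame of stop below 0.004 m and y of padlock in the frame of stop below 0.034 m and angle between the z axis of padlock and the x axis of stop, either way round below 0.06 rad and angle between padlock's own x axis and vertical above 3.06 rad), for 0.5 s.
At the end, for the whole second after the job is handed in: the padlock lies flat (within 0.08 rad) on its back, keyhole up, at rest and released, its foot within 3 mm of the end fence, its side within 3 mm of the long fence and its length within 0.05 rad of the long fence's direction (angle between padlock's own x axis and vertical above 3.06 rad and height (world z) of padlock_mid below 0.025 m and x of padlock in the frame of stop between -0.005 and 0.003 m and y of padlock in the frame of stop between 0.025 and 0.033 m and angle between the z axis of padlock and the x axis of stop, either way round below 0.05 rad and linear speed of padlock below 0.01 m/s); the robot touches nothing.
It fails at once if anything presses on the stop with more than 25 N (contact force between stop and anything else above 25 N).
It fails at once if the standing padlock is picked up (its middle rises above 58 mm) (height (world z) of padlock_mid above 0.058 m).
It fails at once if the lying padlock is lifted off the bench by more than 8 mm (angle between padlock's own x axis and vertical above 3.06 rad and height (world z) of padlock_mid above 0.03 m).
It fails at once if the padlock is tipped onto its keyhole face (angle between padlock's own x axis and vertical below 0.5 rad).
It fails at once if the bell, the file or the small padlock is moved by more than 15 mm (distance of any of bell, file, small_lock from where it was at the start of the episode above 0.015 m).
It also fails if it takes over 72 s, if anything falls off the work surface, if the arm or the gripper's body presses on something with over 40 N, if the wrist force passes 120 N, or if a joint passes its speed limit or range.

ROBOT

A 6-joint arm with a two-finger parallel gripper is mounted at the origin on the work surface. World frame = base frame: x ahead of the robot, y to its left, z up, the work surface at z = 0. Lengths are in m, angles in rad, forces in N, time in s.
With the tool pointing down it reaches from about 0.325 to 0.775 m from the base axis. Payload 5.5 kg.
Tool frame: the origin (TCP) lies at the very end of the fingers, on their centre line; the grasp point (between the pads) lies 19 mm behind it (r.hold_point_z is the distance from the TCP to the grasp point, in m); z points along the fingers, y is the direction in which the jaws open and shut (so a half turn about z gives the same grasp; the last joint's range is limited). The gripper opens to 88 mm and grips with 3 to 60 N. Pads are 20 mm wide; open, the fingers measure 115 mm over their backs; the gripper's body (75 mm by 178 mm) begins 61 mm behind the grasp point.
Start: joints at [1.178, 0.091, 1.231, -0, 1.82, -0.057], TCP at [0.198, 0.567, 0.223] pointing down, gripper open.
Joint ranges: [-2.87, 2.87], [-0.86, 2.18], [0.17, 2.46], [-1.51, 4.65], [0.06, 2.69], [-2.65, 2.65]. Speed limits (rad/s): [2.57, 2.57, 3.01, 3.14, 3.14, 3.14].

INTERFACE

Orientations are given as [roll, pitch, yaw] about the fixed x, y, z axes, in that order (R = Rz(yaw) Ry(pitch) Rx(roll)).
In Python, from station import monitor, optics, r, models gives the robot as it stands.
- The arm moves only by the tool arm_command, never from a script. Its argument "series" is a list of rows, each an object of numbers: "x", "y", "z": the shift along the tool's x, y, z in mm; "rx", "ry", "rz": the turn, a rotation vector about the tool's x, y, z in rad; "fingers": the opening in per cent of the stroke, from 0 (shut) to 100 (fully open). A call has 1 to 12 rows; each row shifts and turns the pose as measured when the row begins, along the tool's axes as they then stand; what a row does not reach is not made up. A row lasts 1/8 s, in which the tool goes at most 62.5 mm and 10.7 degrees, less where a joint would pass 70% of its speed; a pose out of reach is approached as far as the arm can. A call with a gripper value outside its range is refused whole. The fingers move at their own pace and stop on an object; "newtons" is the grip in N (left out, the last holds). Time passes only in rows, so rows that do not move let the fingers close. It gives the time, the measured TCP pose, the force and the opening at its end, in the units of the state.
- monitor.read_state(): the state, without advancing time (a new reading comes with each control period).
- optics.capture(name): name is "scene" or "top"; returns (picture, depth): 420x560x3 uint8, red, green, blue; 420x560 float32, m along the optical axis (not along the pixel's ray), 0 where there is no reading.
- optics.camera_info(name): a dict with "intrinsics" (3x3 intrinsics, pixels), "world_from_camera" (4x4, takes a point from camera to world coordinates). Camera axes: x right, y down, z forward; pixel columns grow to the right and rows downward; lengths in m; the calibration is good to about 2 mm. A picture is of the moment at which its call begins. camera_info takes no time and is no camera call.
- r.close_job(): hands the job in, once; it reports no verdict.
Trained networks look in the newest picture that a camera, given by its name, has taken for a name from the list of things; names that differ only in an ending like _2 or _b are one class to them, and where a whole thing is asked for, a point or a joint stands for the part that bears it (a point fixed in the world has none). Each returns a list of dicts, best first, with "score" (0 to 1); they miss things now and then, are a little off and sometimes report something else, mostly with a low value. They report only what shows in the picture. A call takes as long as a camera call.
- models.recognise(target, camera): "rect" ([left, top, right, bottom] in pixels, round what is visible of it).
- models.masks_of(target, camera): "pixels" (420x560 bool, what is visible of it) and "rect" ([left, top, right, bottom] in pixels, round what is visible of it).
The state is a dict: "time_s": time; "q": joint angles; "qvel": joint speeds; "joint_efforts": joint torques, N m; "tool_pos": TCP position; "eef_rot": TCP orientation; "contact_force": force on the tool from outside, world axes, zero at the start; "moment": the same for the moment, N m; "opening": finger opening in m.
Only numpy, scipy, OpenCV 4.12 (cv2) and the standard library are available. Lean on these libraries where they do the work, as an engineer would, in place of code of your own. Each camera call takes 0.05 s, during which the arm holds its last target.

## Working session

There is one attempt and no reset: what is moved stays moved. The work goes in short steps, Python scripts to look and compute and a tool call to move; the robot and the scene stay as the last step left them, time stands still between calls to the robot, and variables do not carry over. Pictures are saved under pics/ and viewed, and the job is handed in when it is done.

Besides the shell and the picture viewer there is one more tool, called after "Request:" by a JSON object that holds its "fn" and its "kwargs", one argument or row to a line. arm_command: Moves the arm, as the interface text tells. Its arguments: {"type":"object","properties":{"series":{"type":"array","items":{"type":"object","properties":{"x":{"type":"number"},"y":{"type":"number"},"z":{"type":"number"},"rx":{"type":"number"},"ry":{"type":"number"},"rz":{"type":"number"},"fingers":{"type":"number"}}}},"newtons":{"type":"number"}},"required":["series"]}

```bash
ls; mkdir -p pics; cat > look.py <<'E'
import numpy as np, cv2
from station import monitor, optics, r, models
def snap(cam,tag):
    p,d=optics.capture(cam)
    cv2.imwrite(f'pics/{tag}.png',p[:,:,::-1]); 
    return p,d
def cloud(cam,d):
    ci=optics.camera_info(cam);K=np.array(ci['intrinsics']);T=np.array(ci['world_from_camera'])
    v,u=np.mgrid[0:d.shape[0],0:d.shape[1]]
    P=np.stack([(u-K[0,2])/K[0,0]*d,(v-K[1,2])/K[1,1]*d,d],-1)
    W=P@T[:3,:3].T+T[:3,3]; W[d==0]=np.nan
    return W
E
python3 - <<'E'
from look import *
s=monitor.read_state();print(s)
for c in ('scene','top'):
    p,d=snap(c,c+'0');W=cloud(c,d);np.save(f'pics/{c}0.npy',W)
    print(c,np.round(optics.camera_info(c)['world_from_camera'],3).tolist())
    for t in ('padlock','stop','end_fence','keyhole','shackle_top','bell','file','small_lock'):
        for m in models.masks_of(t,c)[:2]:
            w=W[m['pixels']];w=w[~np.isnan(w[:,0])]
            print(t,round(m['score'],2),np.round(m['rect']),np.round(np.median(w,0),3) if len(w) else '',np.round(np.percentile(w,[2,98],axis=0),3).tolist() if len(w) else '')
print(monitor.read_state()['time_s'])
E
```

```text
pics
{'time_s': 0.0, 'q': array([ 1.17830458e+00,  9.18458686e-02,  1.23187217e+00, -2.48015641e-05,
        1.81982759e+00, -5.67018149e-02]), 'qvel': array([-1.28349015e-03, -4.84066895e-04, -2.38356668e-04,  9.99279125e-05,
        1.19755975e-04,  7.24037605e-04]), 'joint_efforts': array([-1.01153975e-03, -4.46457911e+01, -4.06447113e+01,  6.97473320e-02,
        2.93074118e-02, -1.23213963e-04]), 'tool_pos': array([0.1976023 , 0.56620287, 0.22152243]), 'eef_rot': array([-3.13964146e+00, -8.66680371e-05,  2.80579655e+00]), 'contact_force': array([ 0.29764094,  0.23918379, -0.93830044]), 'moment': array([-0.00836806,  0.05534553, -0.04179515]), 'opening': 0.08788798554026331}
scene [[0.569, 0.618, -0.543, 1.215], [0.822, -0.434, 0.369, -0.377], [-0.007, -0.656, -0.755, 0.906], [0.0, 0.0, 0.0, 1.0]]
padlock 0.75 [234. 168. 260. 209.] [0.512 0.007 0.07 ] [[0.477, -0.019, 0.007], [0.521, 0.037, 0.118]]
stop 0.96 [162. 222. 199. 271.] [ 0.525 -0.221  0.014] [[0.484, -0.247, -0.0], [0.625, -0.162, 0.018]]
end_fence 0.64 [169. 222. 196. 241.] [ 0.503 -0.194  0.014] [[0.487, -0.227, 0.00
[... 1214 characters left out ...]
 284. 268.] [0.487 0.013 0.084] [[0.467, -0.018, 0.032], [0.513, 0.039, 0.12]]
shackle_top 0.54 [265. 250. 291. 269.] [0.488 0.013 0.083] [[0.466, -0.019, -0.005], [0.516, 0.043, 0.119]]
bell 0.47 [396. 243. 417. 259.] [ 0.523 -0.387  0.043] [[0.504, -0.411, 0.0], [0.548, -0.371, 0.071]]
bell 0.36 [268. 250. 292. 271.] [0.486 0.013 0.084] [[0.466, -0.018, 0.001], [0.513, 0.043, 0.119]]
file 0.9 [153. 188. 166. 273.] [0.585 0.383 0.018] [[0.466, 0.372, 0.003], [0.724, 0.397, 0.032]]
file 0.41 [267. 249. 287. 270.] [0.487 0.013 0.084] [[0.466, -0.018, 0.012], [0.513, 0.042, 0.119]]
small_lock 0.48 [292. 161. 303. 177.] [ 0.792 -0.045  0.04 ] [[0.778, -0.064, 0.009], [0.805, -0.026, 0.069]]
0.9
```

```bash
python3 - <<'E'
import cv2
a=cv2.imread('pics/scene0.png');b=cv2.imread('pics/top0.png')
import numpy as np
A=cv2.resize(a[150:310,90:330],(800,533),interpolation=cv2.INTER_CUBIC)
B=cv2.resize(b[150:290,240:440],(800,560),interpolation=cv2.INTER_CUBIC)
cv2.imwrite('pics/a0.png',A);cv2.imwrite('pics/b0.png',B)
E
```

```text
(no output)
```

View pics/a0.png

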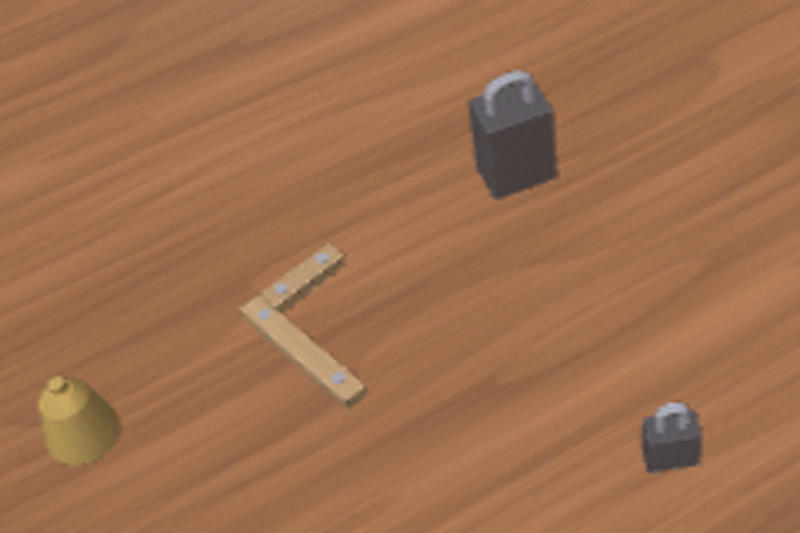

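View pics/b0.png

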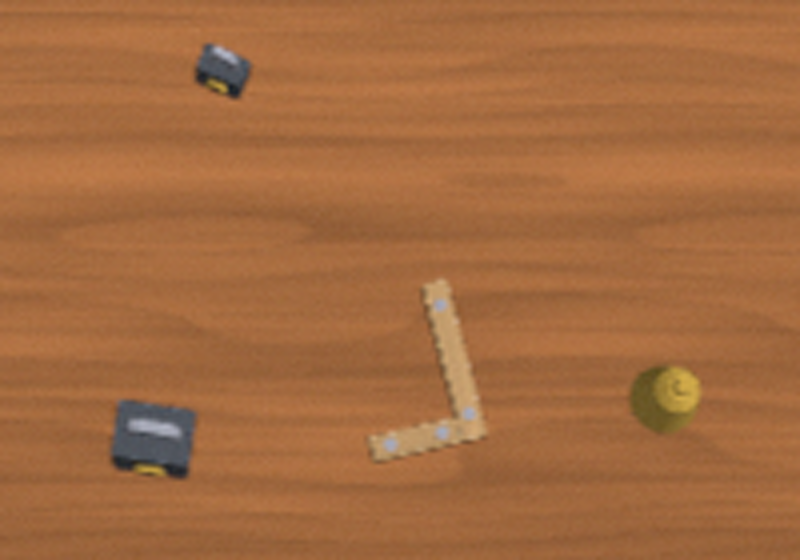

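View pics/scene0.png

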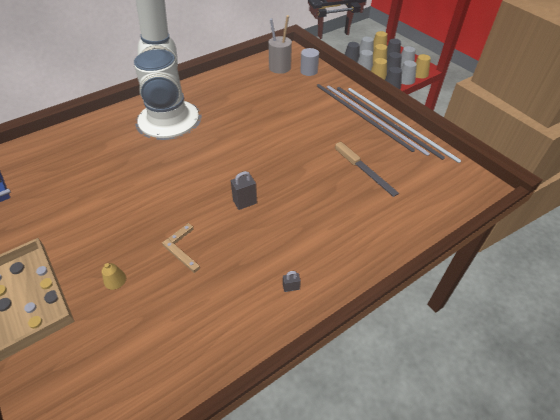

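The top view (up is +x, left is +y) shows the standing padlock with its keyhole towards the robot, at about pixel (277,259). The stop's corner is at about (359,256) in the same picture. The long fence runs away from the robot, tilted slightly to +y. The bell is at (407,250) and the small lock at (296,168), both clear. Next I'll fit poses with projected models against the masks.

```bash
cat > fit.py <<'E'
from look import *
from scipy.optimize import minimize
S=8
def boxpts(x0,x1,y0,y1,z0,z1): return np.array([[x,y,z] for x in(x0,x1) for y in(y0,y1) for z in(z0,z1)])/1000.
STOP=[boxpts(-20,110,-20,0,0,14),boxpts(-20,0,0,72,0,14)]
LOCK=[boxpts(-22,22,-30,30,0,85),boxpts(-5,5,-22,22,85,120)]
LOCKB=LOCK[:1]
# lying: x down. frame: planar X=z axis; planar pose of foot centre
def lying(b): 
    o=b.copy(); o[:,0]=b[:,2]; o[:,1]=b[:,1]; o[:,2]=.022-b[:,0]; return o
LYING=[lying(b) for b in LOCK]+[lying(boxpts(-26,-22,-12.5,12.5,27.5,52.5))]
def render(cam,boxes,pose):
    ci=optics.camera_info(cam);K=np.array(ci['intrinsics']);T=np.linalg.inv(ci['world_from_camera'])
    im=np.zeros((420*S//1,560*S),np.uint8) if False else None
    c,s=np.cos(pose[2]),np.sin(pose[2]);R=np.array([[c,-s,0],[s,c,0],[0,0,1]])
    out=[]
    for b in boxes:
        w=b@R.T+[pose[0],pose[1],0];p=w@T[:3,:3].T+T[:3,3];q=p@K.T;q=q[:,:2]/q[:,2:]
        out.append(cv2.convexHull(q.astype(np.float32)))
    return out
def soft(polys,rect):
    l,t,R,b=rect
    im=np.zeros(((b-t)*S,(R-l)*S),np.uint8)
    for q in polys:
        cv2.fillConvexPoly(im,np.round(((q-[l,t]+.5)*S-.5)*16).astype(np.int32),1,shift=4)
    return im.reshape(b-t,S,R-l,S).mean((1,3))
def fit(masks,boxes,p0,lock_yaw=False):
    def cost(v):
        pose=p0+np.array(v)*[.01,.01,.1];c=0
        for cam,m in masks.items():
            ys,xs=np.nonzero(m);rect=(xs.min()-8,ys.min()-8,xs.max()+9,ys.max()+9)
            M=m[rect[1]:rect[3],rect[0]:rect[2]].astype(float)
            c+=((soft(render(cam,boxes,pose),rect)-M)**2).sum()
        return c
    best=None
    for a in(-1.5,0,1.5):
        r_=minimize(cost,[0,0,a],method='Nelder-Mead',options=dict(initial_simplex=[[0,0,a],[1,0,a],[0,1,a],[0,0,a+1]],xatol=.01,fatol=.05))
        if best is None or r_.fun<best.fun:best=r_
    return p0+best.x*[.01,.01,.1],best.fun
def overlay(cam,img,boxes,pose,tag,rect,k=4):
    l,t,R,b=rect;im=cv2.resize(img[t:b,l:R,::-1],None,fx=k,fy=k,interpolation=cv2.INTER_CUBIC)
    for q in render(cam,boxes,pose): cv2.polylines(im,[np.round((q-[l,t]+.5)*k-.5).astype(np.int32)],True,(0,255,0),1)
    cv2.imwrite(f'pics/{tag}.png',im)
E
python3 - <<'E'
from fit import *
best={}
P={}
for c in('scene','top'):
    P[c],_=snap(c,c+'1')
    for t in('stop','padlock'):
        best[t,c]=models.masks_of(t,c)[0]['pixels']
for t,bx,p0 in(('stop',STOP,[.505,-.225,.25]),('padlock',LOCK,[.488,.012,0.])):
    for cs in(('scene','top'),('scene',),('top',)):
        pose,f=fit({c:best[t,c] for c in cs},bx,np.array(p0));print(t,cs,np.round(pose,4),f,[best[t,c].sum() for c in cs])
        if len(cs)==2:
            overlay('scene',P['scene'],bx,pose,f'ov_{t}_s',(150,150,290,290),4);overlay('top',P['top'],bx,pose,f'ov_{t}_t',(255,200,375,290),5)
ims=[cv2.imread(f'pics/ov_{t}_{v}.png') for t in('stop','padlock') for v in 'st']
ims=[cv2.resize(i,(400,300)) for i in ims]
cv2.imwrite('pics/ov1.png',np.vstack([np.hstack(ims[:2]),np.hstack(ims[2:])]))
E
```

```text
stop ('scene', 'top') [ 0.5148 -0.2278  0.2181] 84.92529296875 [np.int64(624), np.int64(407)]
stop ('scene',) [ 0.5161 -0.2278  0.2217] 28.099853515625 [np.int64(624)]
stop ('top',) [ 0.5136 -0.2286  0.2304] 39.631103515625 [np.int64(407)]
padlock ('scene', 'top') [ 0.4928  0.0133 -0.1727] 86.107177734375 [np.int64(774), np.int64(346)]
padlock ('scene',) [ 0.4958  0.0125 -0.2156] 47.39990234375 [np.int64(774)]
padlock ('top',) [ 0.4912  0.0123 -0.146 ] 12.426513671875 [np.int64(346)]
```

View pics/ov1.png

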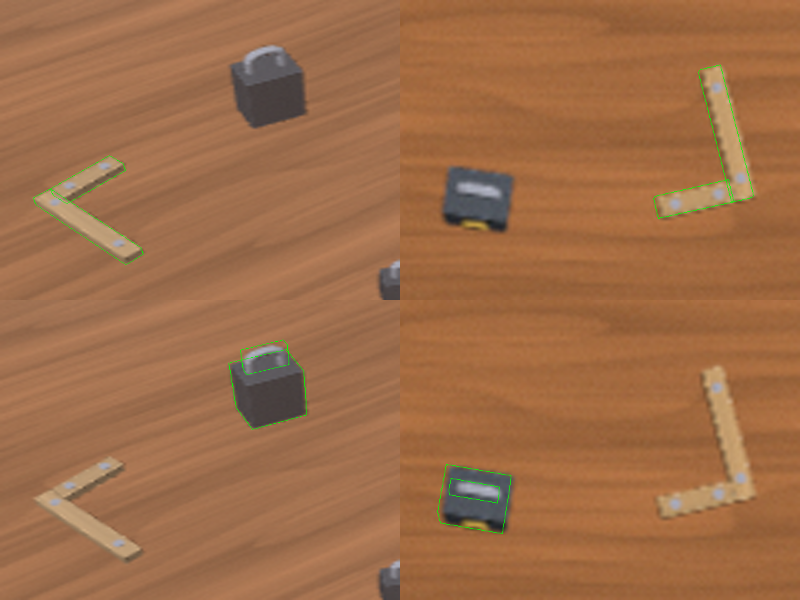

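```bash
cat > plan.py <<'E'
import numpy as np,sys,math
from scipy.spatial.transform import Rotation as Ro
from station import monitor
# usage: plan.py x y z yaw [n]   (m, rad)
s=monitor.read_state();p=np.array(s['tool_pos']);R=Ro.from_euler('xyz',s['eef_rot'])
x,y,z,yaw=map(float,sys.argv[1:5])
Rt=Ro.from_euler('xyz',[math.pi,0,yaw]);d=np.array([x,y,z])-p
rv=(R.inv()*Rt).as_rotvec()
n=int(sys.argv[5]) if len(sys.argv)>5 else max(1,math.ceil(max(np.linalg.norm(d)/.055,np.linalg.norm(rv)/.17)))
print('t',s['time_s'],'tcp',np.round(p,4),'rpy',np.round(s['eef_rot'],4),'F',np.round(s['contact_force'],2),'op',round(s['opening'],4))
for k in range(n):
    Rk=R*Ro.from_rotvec(rv*k/n);sh=Rk.inv().apply(d/n)*1000
    print(np.round(sh,1).tolist(),np.round(rv/n,3).tolist())
E
python3 plan.py 0.42 0.022 0.16 3.03
```

```text
t 1.2 tcp [0.1977 0.5665 0.2226] rpy [3.1416 0.     2.8058] F [-0.08  0.36 -0.84] op 0.0876
[-35.4, -40.1, 5.7] [0.0, 0.0, -0.02]
[-34.6, -40.8, 5.7] [0.0, 0.0, -0.02]
[-33.7, -41.5, 5.7] [0.0, 0.0, -0.02]
[-32.9, -42.2, 5.7] [0.0, 0.0, -0.02]
[-32.0, -42.8, 5.7] [0.0, 0.0, -0.02]
[-31.1, -43.5, 5.7] [0.0, 0.0, -0.02]
[-30.2, -44.1, 5.7] [0.0, 0.0, -0.02]
[-29.3, -44.7, 5.7] [0.0, 0.0, -0.02]
[-28.4, -45.3, 5.7] [0.0, 0.0, -0.02]
[-27.5, -45.9, 5.7] [0.0, 0.0, -0.02]
[-26.5, -46.4, 5.7] [0.0, 0.0, -0.02]
```

Request:
{"fn": "arm_command", "kwargs": {
  "series": [
    {"x": -35,"y": -40,"z": 6,"rz": -0.02,"fingers": 0},
    {"x": -35,"y": -41,"z": 6,"rz": -0.02},
    {"x": -34,"y": -41,"z": 6,"rz": -0.02},
    {"x": -33,"y": -42,"z": 6,"rz": -0.02},
    {"x": -32,"y": -43,"z": 6,"rz": -0.02},
    {"x": -31,"y": -43,"z": 6,"rz": -0.02},
    {"x": -30,"y": -44,"z": 6,"rz": -0.02},
    {"x": -29,"y": -45,"z": 6,"rz": -0.02},
    {"x": -28,"y": -45,"z": 6,"rz": -0.02},
    {"x": -27,"y": -46,"z": 6,"rz": -0.02},
    {"x": -26,"y": -46,"z": 6,"rz": -0.02}
  ],
  "newtons": 20
}}

```text
validation failed for argument at $.se...
```

```bash
python3 plan.py 0.435 0.020 0.070 3.03
```

```text
t 1.2 tcp [0.1977 0.5665 0.2226] rpy [3.1416 0.     2.8058] F [-0.08  0.36 -0.84] op 0.0876
[-33.7, -36.5, 12.7] [0.0, 0.0, -0.019]
[-33.0, -37.1, 12.7] [0.0, 0.0, -0.019]
[-32.3, -37.7, 12.7] [0.0, 0.0, -0.019]
[-31.6, -38.3, 12.7] [0.0, 0.0, -0.019]
[-30.9, -38.9, 12.7] [0.0, 0.0, -0.019]
[-30.1, -39.5, 12.7] [0.0, 0.0, -0.019]
[-29.4, -40.0, 12.7] [0.0, 0.0, -0.019]
[-28.6, -40.6, 12.7] [0.0, 0.0, -0.019]
[-27.9, -41.1, 12.7] [0.0, 0.0, -0.019]
[-27.1, -41.6, 12.7] [0.0, 0.0, -0.019]
[-26.3, -42.1, 12.7] [0.0, 0.0, -0.019]
[-25.5, -42.6, 12.7] [0.0, 0.0, -0.019]
```

Request:
{"fn": "arm_command", "kwargs": {
  "series": [
    {"x": -35,"y": -40,"z": 6,"rx": 0,"ry": 0,"rz": -0.02,"fingers": 0}
  ],
  "newtons": 20
}}

```text
time_s: 1.32
tool_pos: [0.2169, 0.5182, 0.2152]
eef_rot: [-3.14, -0.001, 2.829]
contact_force: [1.7, -0.5, 0.9]
opening: 0.0811
```

Request:
{"fn": "arm_command", "kwargs": {
  "series": [
    {"x": -35,"y": -41,"z": 6,"rx": 0,"ry": 0,"rz": -0.02,"fingers": 0},
    {"x": -34,"y": -41,"z": 6,"rx": 0,"ry": 0,"rz": -0.02,"fingers": 0},
    {"x": -33,"y": -42,"z": 6,"rx": 0,"ry": 0,"rz": -0.02,"fingers": 0},
    {"x": -32,"y": -43,"z": 6,"rx": 0,"ry": 0,"rz": -0.02,"fingers": 0},
    {"x": -31,"y": -43,"z": 6,"rx": 0,"ry": 0,"rz": -0.02,"fingers": 0},
    {"x": -30,"y": -44,"z": 6,"rx": 0,"ry": 0,"rz": -0.02,"fingers": 0},
    {"x": -29,"y": -45,"z": 6,"rx": 0,"ry": 0,"rz": -0.02,"fingers": 0},
    {"x": -28,"y": -45,"z": 6,"rx": 0,"ry": 0,"rz": -0.02,"fingers": 0},
    {"x": -27,"y": -46,"z": 6,"rx": 0,"ry": 0,"rz": -0.02,"fingers": 0},
    {"x": -20,"y": -46,"z": 6,"rx": 0,"ry": 0,"rz": -0.02,"fingers": 0}
  ],
  "newtons": 20
}}

```text
time_s: 2.58
tool_pos: [0.4193, 0.0111, 0.1553]
eef_rot: [3.14, 0.007, 3.04]
contact_force: [0.2, -0.3, 0.2]
opening: 0.0008
```

```bash
python3 plan.py 0.435 0.018 0.072 3.03
```

```text
t 2.575 tcp [0.4193 0.0111 0.1553] rpy [3.1401 0.007  3.0403] F [ 0.2  -0.3   0.16] op 0.0008
[-7.2, 4.2, 41.7] [0.001, 0.004, 0.005]
[-7.3, 4.2, 41.7] [0.001, 0.004, 0.005]
```

Request:
{"fn": "arm_command", "kwargs": {
  "series": [
    {"x": -7,"y": 4,"z": 42,"rx": 0,"ry": 0,"rz": 0,"fingers": 0},
    {"x": -7,"y": 4,"z": 42,"rx": 0,"ry": 0,"rz": 0,"fingers": 0}
  ]
}}

```text
time_s: 2.82
tool_pos: [0.4379, 0.0131, 0.0732]
eef_rot: [3.14, 0.015, 3.032]
contact_force: [1.0, -0.0, -0.3]
opening: 0.0006
```

```bash
python3 plan.py 0.455 0.016 0.072 3.04 1; python3 - <<'E'
from look import *
for c in('scene','top'):
    p,d=snap(c,c+'2')
a=cv2.imread('pics/scene2.png');b=cv2.imread('pics/top2.png')
A=cv2.resize(a[130:250,180:300],(400,400),interpolation=cv2.INTER_CUBIC);B=cv2.resize(b[220:310,240:330],(400,400),interpolation=cv2.INTER_CUBIC)
cv2.imwrite('pics/c2.png',np.hstack([A,B]))
E
```

```text
t 2.825 tcp [0.4379 0.0131 0.0732] rpy [3.1405 0.0152 3.0321] F [ 0.97 -0.04 -0.34] op 0.0006
[-16.7, 4.8, 1.4] [0.001, 0.015, -0.008]
```

View pics/c2.png

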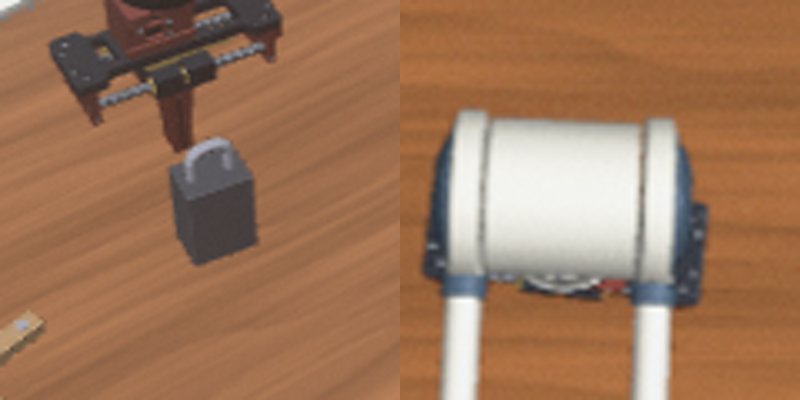

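The closed fingers are behind the keyhole face, near its top centre, so the push can start.

Request:
{"fn": "arm_command", "kwargs": {
  "series": [
    {"x": -12,"y": 3,"z": 0,"rx": 0,"ry": 0.015,"rz": 0,"fingers": 0},
    {"x": -8,"y": 0,"z": 0,"rx": 0,"ry": 0,"rz": 0,"fingers": 0},
    {"x": -8,"y": 0,"z": 0,"rx": 0,"ry": 0,"rz": 0,"fingers": 0},
    {"x": -8,"y": 0,"z": 0,"rx": 0,"ry": 0,"rz": 0,"fingers": 0}
  ]
}}

```text
time_s: 3.42
tool_pos: [0.4724, 0.0134, 0.0746]
eef_rot: [3.141, -0.006, 3.035]
contact_force: [-2.6, 0.0, 3.0]
opening: 0.0003
```

```bash
python3 - <<'E'
from look import *
s=monitor.read_state();print(s['tool_pos'],s['contact_force'])
p,d=snap('scene','s3')
A=cv2.resize(p[110:250,170:310,::-1],(560,560),interpolation=cv2.INTER_CUBIC)
cv2.imwrite('pics/c3.png',A)
E
```

```text
[0.47243887 0.01339826 0.07459811] [-2.60869911  0.02125064  3.00608946]
```

View pics/c3.png

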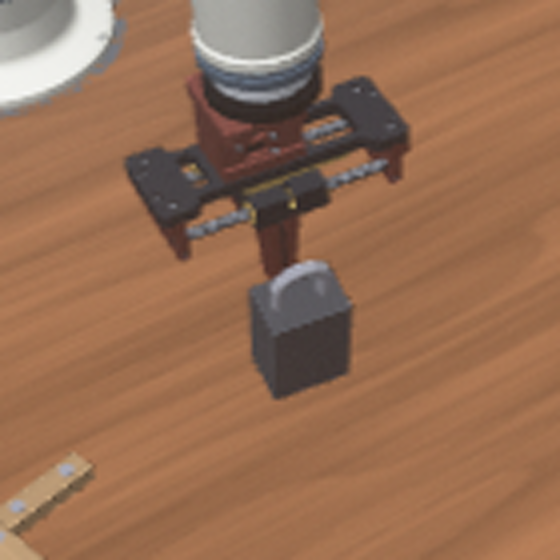

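Request:
{"fn": "arm_command", "kwargs": {
  "series": [
    {"x": -9,"y": 0,"z": 0,"rx": 0,"ry": 0,"rz": 0,"fingers": 0},
    {"x": -9,"y": 0,"z": 0,"rx": 0,"ry": 0,"rz": 0,"fingers": 0},
    {"x": -9,"y": 0,"z": 0,"rx": 0,"ry": 0,"rz": 0,"fingers": 0}
  ]
}}

```text
time_s: 3.85
tool_pos: [0.5024, 0.0101, 0.075]
eef_rot: [3.141, -0.003, 3.035]
contact_force: [0.3, 0.4, 0.5]
opening: 0.0002
```

```bash
python3 - <<'E'
from look import *
s=monitor.read_state();print(s['tool_pos'],s['contact_force'])
p,d=snap('scene','s4')
A=cv2.resize(p[110:250,170:310,::-1],(560,560),interpolation=cv2.INTER_CUBIC)
cv2.imwrite('pics/c4.png',A)
E
```

```text
[0.5024454  0.01014481 0.07495375] [0.27111194 0.39506804 0.45806088]
```

View pics/c4.png

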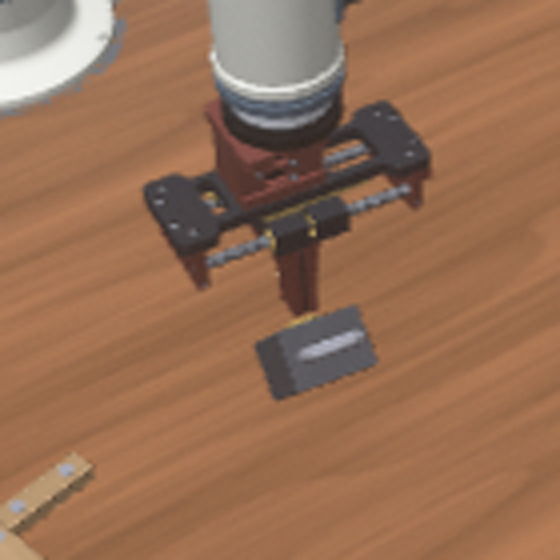

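The padlock is past its balance point and falling. I'll back off upwards and look again.

Request:
{"fn": "arm_command", "kwargs": {
  "series": [
    {"x": 0,"y": 0,"z": 0,"rx": 0,"ry": 0,"rz": 0,"fingers": 0},
    {"x": 0,"y": 0,"z": -50,"rx": 0,"ry": 0,"rz": 0,"fingers": 100},
    {"x": 40,"y": -30,"z": -30,"rx": 0,"ry": 0,"rz": 0,"fingers": 100},
    {"x": 40,"y": -40,"z": 0,"rx": 0,"ry": 0,"rz": 0,"fingers": 100},
    {"x": 20,"y": -55,"z": 0,"rx": 0,"ry": 0,"rz": 0,"fingers": 100},
    {"x": 0,"y": 0,"z": 0,"rx": 0,"ry": 0,"rz": 0,"fingers": 100}
  ]
}}

```text
time_s: 4.65
tool_pos: [0.3872, -0.1067, 0.1564]
eef_rot: [-3.14, -0.005, 3.036]
contact_force: [-0.5, 0.7, 0.1]
opening: 0.0472
```

```bash
cat > lockfit.py <<'E'
from fit import *
import sys
def run(tag,p0,view=True,boxes=LYING):
    s=monitor.read_state();print('t',s['time_s'],'tcp',np.round(s['tool_pos'],4),np.round(s['eef_rot'],3))
    m={};P={}
    for c in('scene','top'):
        P[c],d=snap(c,c+tag);W=cloud(c,d)
        L=models.masks_of('padlock',c)
        for l in L[:2]:
            w=W[l['pixels']];w=w[~np.isnan(w[:,0])];print(c,round(l['score'],2),np.round(l['rect']),np.round(np.median(w,0),3))
        for l in L:
            w=np.nanmedian(W[l['pixels']],0)
            if np.hypot(w[0]-p0[0]-.05,w[1]-p0[1])<.08: m[c]=l['pixels'];break
    for k in ([m] if len(m)<2 else [m,{'scene':m['scene']},{'top':m['top']}]):
        pose,f=fit(k,boxes,np.array(p0));print(list(k),np.round(pose,4),round(f,1),[int(v.sum()) for v in k.values()])
        if k is m: best=pose
    overlay('scene',P['scene'],boxes,best,'o_s',(140,140,280,280),4);overlay('top',P['top'],boxes,best,'o_t',(255,180,375,300),4)
    cv2.imwrite(f'pics/ov{tag}.png',np.hstack([cv2.resize(cv2.imread(f'pics/{n}.png'),(400,400)) for n in('o_s','o_t')]))
    return best
if __name__=='__main__': run(sys.argv[1],list(map(float,sys.argv[2:5])))
E
python3 lockfit.py 5 0.515 0.01 -0.1
```

```text
t 4.65 tcp [ 0.3872 -0.1067  0.1564] [-3.14  -0.005  3.036]
scene 0.62 [241. 193. 274. 233.] [ 0.581 -0.004  0.043]
top 0.85 [270. 218. 291. 256.] [0.56  0.    0.043]
['scene', 'top'] [ 0.5164  0.0088 -0.1427] 172.6 [858, 626]
['scene'] [ 0.5177  0.0115 -0.1681] 66.3 [858]
['top'] [ 0.5145  0.008  -0.1496] 69.6 [626]
```

View pics/ov5.png

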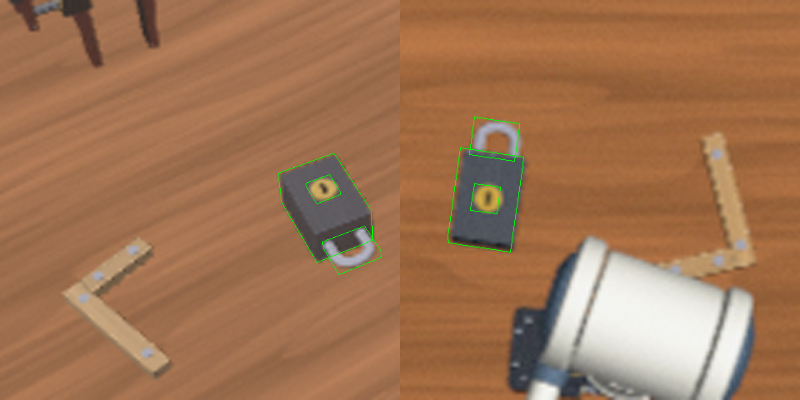

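The padlock lies on its back with the keyhole up, foot at about (0.516, 0.009) and yaw about -0.12. It is well clear of the stop. Next I'll straddle the body by its long sides.

```bash
python3 plan.py 0.562 0.003 0.12 3.02
```

```text
t 4.85 tcp [ 0.3889 -0.1031  0.1558] rpy [ 3.1416 -0.0064  3.0433] F [ 0.4   0.22 -0.88] op 0.0629
[-40.5, 30.6, 8.7] [-0.0, -0.002, 0.006]
[-40.3, 30.9, 8.7] [-0.0, -0.002, 0.006]
[-40.1, 31.1, 8.8] [-0.0, -0.002, 0.006]
[-39.9, 31.4, 8.9] [-0.0, -0.002, 0.006]
```

Request:
{"fn": "arm_command", "kwargs": {
  "series": [
    {"x": -40,"y": 31,"z": 9,"rx": 0,"ry": -0.002,"rz": 0.006,"fingers": 100},
    {"x": -40,"y": 31,"z": 9,"rx": 0,"ry": -0.002,"rz": 0.006,"fingers": 100},
    {"x": -40,"y": 31,"z": 9,"rx": 0,"ry": -0.002,"rz": 0.006,"fingers": 100},
    {"x": -40,"y": 31,"z": 9,"rx": 0,"ry": -0.002,"rz": 0.006,"fingers": 100},
    {"x": 0,"y": 0,"z": 0,"rx": 0,"ry": 0,"rz": 0,"fingers": 100}
  ]
}}

```text
time_s: 5.48
tool_pos: [0.5679, 0.0156, 0.115]
eef_rot: [-3.141, -0.001, 3.03]
contact_force: [-1.1, -0.7, -0.3]
opening: 0.0879
```

```bash
python3 plan.py 0.561 0.003 0.019 3.02; python3 - <<'E'
from look import *
p,d=snap('scene','s6')
A=cv2.resize(p[110:250,180:320,::-1],(560,560),interpolation=cv2.INTER_CUBIC)
cv2.imwrite('pics/c6.png',A)
E
```

```text
t 5.475 tcp [0.5679 0.0156 0.115 ] rpy [-3.1413e+00 -1.5000e-03  3.0299e+00] F [-1.09 -0.69 -0.26] op 0.0879
[2.6, -6.6, 48.0] [-0.0, -0.001, 0.005]
[2.6, -6.7, 48.0] [-0.0, -0.001, 0.005]
```

View pics/c6.png

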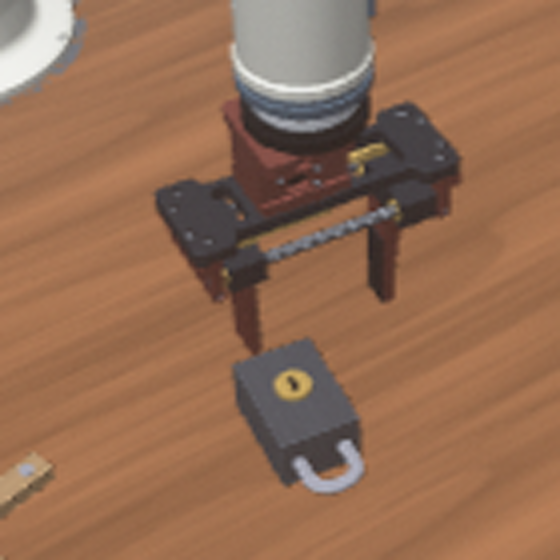

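Request:
{"fn": "arm_command", "kwargs": {
  "series": [
    {"x": 5,"y": -13,"z": 10,"rx": 0,"ry": 0,"rz": 0.01,"fingers": 100},
    {"x": 0,"y": 0,"z": 25,"rx": 0,"ry": 0,"rz": 0,"fingers": 100},
    {"x": 0,"y": 0,"z": 0,"rx": 0,"ry": 0,"rz": 0,"fingers": 100}
  ]
}}

```text
time_s: 5.9
tool_pos: [0.5586, 0.001, 0.0809]
eef_rot: [-3.14, 0.001, 3.019]
contact_force: [-0.4, -0.1, 0.5]
opening: 0.0879
```

```bash
python3 plan.py 0.561 0.003 0.019 3.02
```

```text
t 5.9 tcp [0.5586 0.001  0.0809] rpy [-3.1400e+00  9.0000e-04  3.0193e+00] F [-0.45 -0.12  0.52] op 0.0879
[-1.0, 1.2, 31.0] [-0.001, 0.0, -0.0]
[-1.1, 1.1, 31.0] [-0.001, 0.0, -0.0]
```

Request:
{"fn": "arm_command", "kwargs": {
  "series": [
    {"x": -1,"y": 1,"z": 28,"rx": 0,"ry": 0,"rz": 0,"fingers": 100},
    {"x": -1,"y": 1,"z": 28,"rx": 0,"ry": 0,"rz": 0,"fingers": 100},
    {"x": 0,"y": 0,"z": 0,"rx": 0,"ry": 0,"rz": 0,"fingers": 100},
    {"x": 0,"y": 0,"z": 0,"rx": 0,"ry": 0,"rz": 0,"fingers": 100}
  ]
}}

```text
time_s: 6.4
tool_pos: [0.5617, -0.0005, 0.0311]
eef_rot: [-3.14, 0.011, 3.015]
contact_force: [-0.0, 0.8, -0.3]
opening: 0.0877
```

```bash
python3 plan.py 0.561 0.003 0.019 3.02; python3 - <<'E'
from look import *
p,d=snap('scene','s7')
A=cv2.resize(p[110:250,180:320,::-1],(560,560),interpolation=cv2.INTER_CUBIC)
cv2.imwrite('pics/c7.png',A)
E
```

```text
t 6.4 tcp [ 5.617e-01 -5.000e-04  3.110e-02] rpy [-3.1398  0.0106  3.0153] F [-0.04  0.84 -0.27] op 0.0877
[1.2, 3.4, 12.1] [-0.002, 0.011, -0.005]
```

View pics/c7.png

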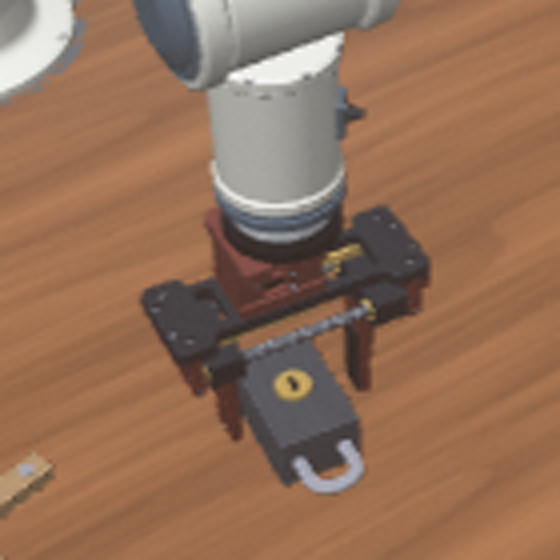

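Request:
{"fn": "arm_command", "kwargs": {
  "series": [
    {"x": 1,"y": 3,"z": 10,"rx": 0,"ry": 0.01,"rz": 0,"fingers": 100},
    {"x": 0,"y": 0,"z": 0,"rx": 0,"ry": 0,"rz": 0,"fingers": 50},
    {"x": 0,"y": 0,"z": 0,"rx": 0,"ry": 0,"rz": 0,"fingers": 50},
    {"x": 0,"y": 0,"z": 0,"rx": 0,"ry": 0,"rz": 0,"fingers": 50},
    {"x": 0,"y": 0,"z": 0,"rx": 0,"ry": 0,"rz": 0,"fingers": 50}
  ],
  "newtons": 15
}}

```text
time_s: 7.08
tool_pos: [0.5625, 0.0022, 0.0231]
eef_rot: [-3.139, 0.004, 3.015]
contact_force: [-0.1, -0.8, -0.4]
opening: 0.06
```

```bash
python3 plan.py 0.561 0.003 0.019 3.02; python3 lockfit.py 8 0.515 0.01 -0.1
```

```text
t 7.075 tcp [0.5625 0.0022 0.0231] rpy [-3.139   0.0038  3.0152] F [-0.13 -0.78 -0.36] op 0.06
[1.6, 0.7, 4.1] [-0.003, 0.004, -0.005]
t 7.075 tcp [0.5625 0.0022 0.0231] [-3.139  0.004  3.015]
scene 0.72 [245. 194. 273. 233.] [ 0.592 -0.     0.043]
top 0.64 [269. 242. 287. 256.] [0.525 0.007 0.042]
['scene', 'top'] [ 0.5156  0.0118 -0.1476] 392.3 [716, 221]
['scene'] [ 0.5297  0.0261 -0.404 ] 173.4 [716]
['top'] [ 0.5139  0.0092 -0.0934] 173.1 [221]
```

View pics/ov8.png

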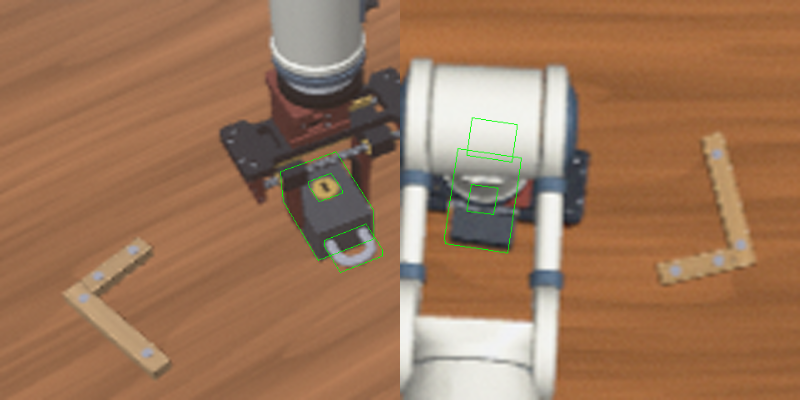

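```bash
python3 plan.py 0.5794 -0.1417 0.0226 3.364 12
```

```text
t 7.275 tcp [0.5624 0.0022 0.0231] rpy [-3.139   0.0039  3.0152] F [ 0.24 -1.43 -0.7 ] op 0.06
[-2.9, -11.7, 0.1] [-0.0, 0.0, -0.029]
[-2.6, -11.8, 0.1] [-0.0, 0.0, -0.029]
[-2.2, -11.9, 0.1] [-0.0, 0.0, -0.029]
[-1.9, -11.9, 0.1] [-0.0, 0.0, -0.029]
[-1.5, -12.0, 0.1] [-0.0, 0.0, -0.029]
[-1.2, -12.0, 0.1] [-0.0, 0.0, -0.029]
[-0.8, -12.0, 0.1] [-0.0, 0.0, -0.029]
[-0.5, -12.1, 0.1] [-0.0, 0.0, -0.029]
[-0.1, -12.1, 0.1] [-0.0, 0.0, -0.029]
[0.2, -12.1, 0.0] [-0.0, 0.0, -0.029]
[0.6, -12.1, 0.0] [-0.0, 0.0, -0.029]
[0.9, -12.0, 0.0] [-0.0, 0.0, -0.029]
```

Request:
{"fn": "arm_command", "kwargs": {
  "series": [
    {"x": -3,"y": -12,"z": 0,"rx": 0,"ry": 0,"rz": -0.03,"fingers": 50},
    {"x": -2.5,"y": -12,"z": 0,"rx": 0,"ry": 0,"rz": -0.03,"fingers": 50},
    {"x": -2,"y": -12,"z": 0,"rx": 0,"ry": 0,"rz": -0.03,"fingers": 50}
  ]
}}

```text
time_s: 7.65
tool_pos: [0.5661, -0.0301, 0.0232]
eef_rot: [3.137, 0.002, 3.111]
contact_force: [-1.9, 3.8, 1.3]
opening: 0.0601
```

```bash
python3 plan.py 0.5794 -0.1417 0.0226 3.364 9
```

```text
t 7.65 tcp [ 0.5661 -0.0301  0.0232] rpy [3.1365e+00 2.2000e-03 3.1114e+00] F [-1.93  3.76  1.3 ] op 0.0601
[-1.9, -12.3, 0.0] [0.001, 0.0, -0.028]
[-1.5, -12.4, 0.0] [0.001, 0.0, -0.028]
[-1.2, -12.4, 0.0] [0.001, 0.0, -0.028]
[-0.8, -12.5, 0.0] [0.001, 0.0, -0.028]
[-0.5, -12.5, 0.0] [0.001, 0.0, -0.028]
[-0.1, -12.5, 0.0] [0.001, 0.0, -0.028]
[0.2, -12.5, 0.0] [0.001, 0.0, -0.028]
[0.6, -12.5, 0.1] [0.001, 0.0, -0.028]
[0.9, -12.5, 0.1] [0.001, 0.0, -0.028]
```

Drag is about 4 N and z is steady, so I'll keep going.

Request:
{"fn": "arm_command", "kwargs": {
  "series": [
    {"x": -2,"y": -12,"z": 0,"rx": 0,"ry": 0,"rz": -0.028,"fingers": 50},
    {"x": -1.5,"y": -12,"z": 0,"rx": 0,"ry": 0,"rz": -0.028,"fingers": 50},
    {"x": -1,"y": -12,"z": 0,"rx": 0,"ry": 0,"rz": -0.028,"fingers": 50},
    {"x": -1,"y": -12,"z": 0,"rx": 0,"ry": 0,"rz": -0.028,"fingers": 50},
    {"x": -0.5,"y": -12,"z": 0,"rx": 0,"ry": 0,"rz": -0.028,"fingers": 50},
    {"x": 0,"y": -12,"z": 0,"rx": 0,"ry": 0,"rz": -0.028,"fingers": 50}
  ]
}}

```text
time_s: 8.4
tool_pos: [0.5752, -0.0936, 0.0236]
eef_rot: [3.119, 0.004, -2.992]
contact_force: [-1.1, 5.7, 1.3]
opening: 0.0599
```

```bash
python3 plan.py 0.5794 -0.1417 0.0226 3.364 4;python3 lockfit.py 9 0.53 -0.11 0.15
```

```text
t 8.4 tcp [ 0.5752 -0.0936  0.0236] rpy [ 3.1194  0.0043 -2.9922] F [-1.07  5.72  1.25] op 0.0599
[0.7, -12.1, -0.0] [0.006, 0.001, -0.018]
[1.0, -12.0, 0.1] [0.006, 0.001, -0.018]
[1.2, -12.0, 0.1] [0.006, 0.001, -0.018]
[1.4, -12.0, 0.2] [0.006, 0.001, -0.018]
t 8.4 tcp [ 0.5752 -0.0936  0.0236] [ 3.119  0.004 -2.992]
scene 0.82 [210. 213. 250. 253.] [ 0.607 -0.09   0.043]
top 0.52 [303. 239. 322. 253.] [ 0.54  -0.1    0.043]
['scene', 'top'] [ 0.5298 -0.0975  0.1174] 514.0 [752, 209]
['scene'] [ 0.5303 -0.0943  0.0769] 296.8 [752]
['top'] [ 0.5288 -0.0991  0.0291] 195.7 [209]
```

View pics/ov9.png

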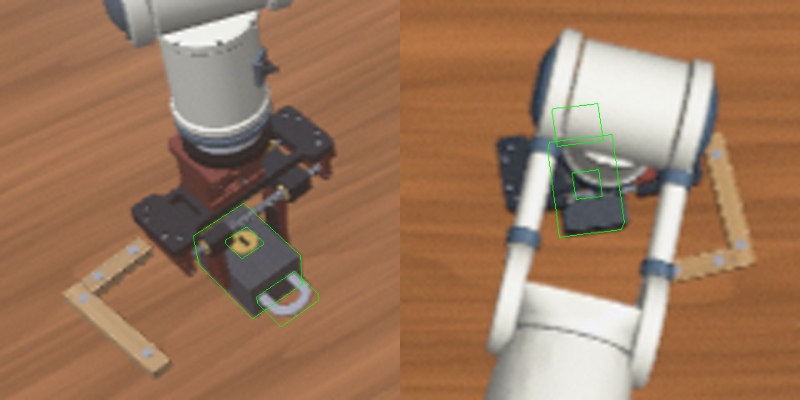

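Request:
{"fn": "arm_command", "kwargs": {
  "series": [
    {"x": 1,"y": -12,"z": 0,"rx": 0.008,"ry": 0.001,"rz": -0.018,"fingers": 50},
    {"x": 1,"y": -12,"z": 0,"rx": 0.008,"ry": 0.001,"rz": -0.018,"fingers": 50},
    {"x": 1,"y": -12,"z": 0,"rx": 0.008,"ry": 0.001,"rz": -0.018,"fingers": 50},
    {"x": 1,"y": -12,"z": 0,"rx": 0.006,"ry": 0.001,"rz": -0.018,"fingers": 50},
    {"x": 0,"y": 0,"z": 0,"rx": 0,"ry": 0,"rz": 0,"fingers": 50}
  ]
}}

```text
time_s: 9.22
tool_pos: [0.5798, -0.141, 0.0232]
eef_rot: [-3.134, 0.001, -2.918]
contact_force: [0.7, -1.6, 0.8]
opening: 0.0599
```

```bash
cat > sf.py <<'E'
from station import monitor
import numpy as np
s=monitor.read_state();p=np.array(s['tool_pos'])
o=np.array([.5148,-.228]);a=.222;X=np.array([np.cos(a),np.sin(a)]);Y=np.array([-X[1],X[0]])
d=p[:2]-o;F=s['contact_force']
print('t',round(s['time_s'],2),'stop-frame mm',np.round([d@X*1e3,d@Y*1e3],1),'z',round(p[2]*1e3,1),'yaw-stop',round((s['eef_rot'][2]-np.pi-a+np.pi)%(2*np.pi)-np.pi,4),'roll',round(s['eef_rot'][0]%(2*np.pi)-np.pi,4),'pit',round(s['eef_rot'][1],4),'F stop x,y,z',np.round([F[:2]@X,F[:2]@Y,F[2]],1),'op',round(s['opening']*1e3,1))
E
python3 sf.py;python3 lockfit.py 10 0.535 -0.15 0.22
```

```text
t 9.22 stop-frame mm [82.5 70.5] z 23.2 yaw-stop 0.002 roll 0.0075 pit 0.0008 F stop x,y,z [ 0.3 -1.7  0.8] op 59.9
t 9.225 tcp [ 0.5798 -0.141   0.0232] [-3.134e+00  1.000e-03 -2.918e+00]
scene 0.76 [206. 222. 236. 260.] [ 0.609 -0.134  0.044]
top 0.62 [316. 237. 337. 250.] [ 0.544 -0.146  0.043]
['scene', 'top'] [ 0.534  -0.1485  0.2048] 633.0 [612, 185]
['scene'] [ 0.531  -0.157   0.3501] 401.7 [612]
['top'] [ 0.5356 -0.1476  0.0885] 212.5 [185]
```

View pics/ov10.png

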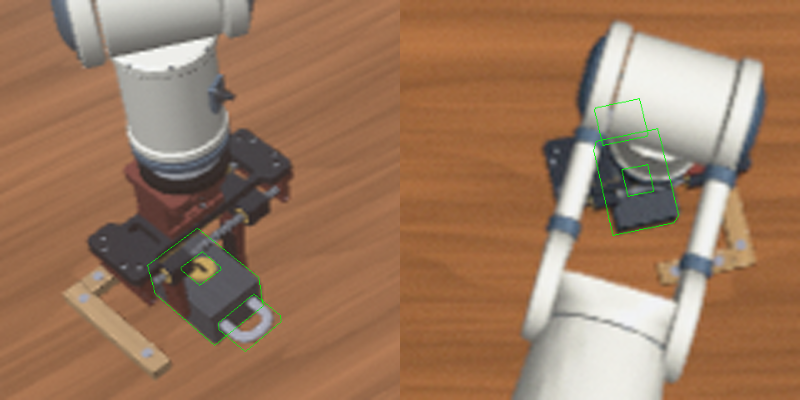

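Request:
{"fn": "arm_command", "kwargs": {
  "series": [
    {"x": 5,"y": -8,"z": 0,"rx": -0.003,"ry": 0,"rz": 0,"fingers": 50},
    {"x": 5,"y": -8,"z": 0,"rx": 0,"ry": 0,"rz": 0,"fingers": 50},
    {"x": 5,"y": -8,"z": 0,"rx": 0,"ry": 0,"rz": 0,"fingers": 50},
    {"x": 5,"y": -7,"z": 0,"rx": 0,"ry": 0,"rz": 0,"fingers": 50},
    {"x": 0,"y": 0,"z": 0,"rx": 0,"ry": 0,"rz": 0,"fingers": 50}
  ]
}}

```text
time_s: 10.05
tool_pos: [0.5666, -0.1753, 0.0231]
eef_rot: [-3.141, 0.002, -2.916]
contact_force: [0.5, 1.1, -0.3]
opening: 0.06
```

```bash
python3 sf.py
```

```text
t 10.05 stop-frame mm [62.1 40. ] z 23.1 yaw-stop 0.0034 roll 0.001 pit 0.0024 F stop x,y,z [ 0.7  0.9 -0.3] op 60.0
```

Request:
{"fn": "arm_command", "kwargs": {
  "series": [
    {"x": 2,"y": -3,"z": 0,"rx": 0,"ry": 0,"rz": 0,"fingers": 50},
    {"x": 2,"y": -2,"z": 0,"rx": 0,"ry": 0,"rz": 0,"fingers": 50}
  ]
}}

```text
time_s: 10.3
tool_pos: [0.5639, -0.181, 0.023]
eef_rot: [-3.141, 0.003, -2.916]
contact_force: [1.7, 3.7, -0.7]
opening: 0.0598
```

```bash
python3 sf.py; python3 - <<'E'
from look import *
p,d=snap('scene','s11')
A=cv2.resize(p[170:290,140:280,::-1],(700,600),interpolation=cv2.INTER_CUBIC)
cv2.imwrite('pics/c11.png',A)
E
```

```text
t 10.3 stop-frame mm [58.3 35.1] z 23.0 yaw-stop 0.0037 roll 0.0005 pit 0.0031 F stop x,y,z [ 2.5  3.2 -0.7] op 59.8
```

View pics/c11.png

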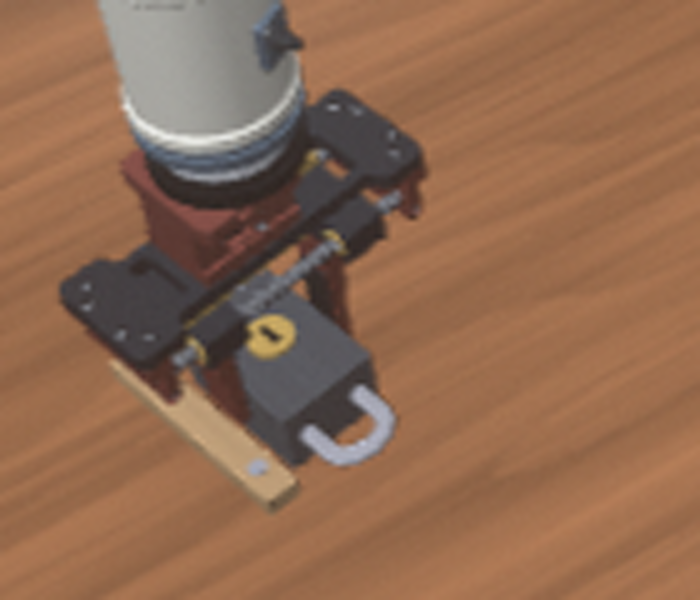

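The padlock is just inside the corner. Its side is a few mm short of the long fence (around pixel (270,470)), and the finger passes above the batten. Next come small steps until I feel contact.

Request:
{"fn": "arm_command", "kwargs": {
  "series": [
    {"x": 0,"y": -1.5,"z": 0,"rx": 0,"ry": 0,"rz": 0,"fingers": 50},
    {"x": 0,"y": -1.5,"z": 0,"rx": 0,"ry": 0,"rz": 0,"fingers": 50}
  ]
}}

```text
time_s: 10.6
tool_pos: [0.5639, -0.1832, 0.0231]
eef_rot: [3.14, 0.002, -2.916]
contact_force: [-0.2, 4.6, 1.9]
opening: 0.06
```

```bash
python3 sf.py
```

```text
t 10.6 stop-frame mm [57.7 32.9] z 23.1 yaw-stop 0.004 roll -0.0016 pit 0.0017 F stop x,y,z [0.8 4.5 1.9] op 60.0
```

Request:
{"fn": "arm_command", "kwargs": {
  "series": [
    {"x": 0,"y": -1,"z": 0,"rx": 0,"ry": 0,"rz": 0,"fingers": 50}
  ]
}}

```text
time_s: 10.72
tool_pos: [0.5638, -0.1837, 0.0231]
eef_rot: [3.139, 0.001, -2.915]
contact_force: [0.2, 4.9, 1.2]
opening: 0.06
```

```bash
python3 sf.py
```

```text
t 10.72 stop-frame mm [57.6 32.5] z 23.1 yaw-stop 0.0044 roll -0.0026 pit 0.0011 F stop x,y,z [1.3 4.7 1.2] op 60.0
```

Request:
{"fn": "arm_command", "kwargs": {
  "series": [
    {"x": 0,"y": -1.5,"z": 0,"rx": 0,"ry": 0,"rz": 0,"fingers": 50},
    {"x": 0,"y": -1.5,"z": 0,"rx": 0,"ry": 0,"rz": 0,"fingers": 50}
  ]
}}

```text
time_s: 10.98
tool_pos: [0.5639, -0.1854, 0.0232]
eef_rot: [3.137, -0.0, -2.914]
contact_force: [-1.3, 5.7, 2.4]
opening: 0.06
```

```bash
python3 sf.py
```

```text
t 10.97 stop-frame mm [57.3 30.7] z 23.2 yaw-stop 0.0053 roll -0.0049 pit -0.0004 F stop x,y,z [-0.   5.8  2.4] op 60.0
```

Request:
{"fn": "arm_command", "kwargs": {
  "series": [
    {"x": 0,"y": -1.5,"z": 0,"rx": 0,"ry": 0,"rz": 0,"fingers": 50}
  ]
}}

```text
time_s: 11.1
tool_pos: [0.564, -0.1864, 0.0232]
eef_rot: [3.136, -0.001, -2.914]
contact_force: [-0.0, 5.0, 1.6]
opening: 0.0601
```

```bash
python3 sf.py
```

```text
t 11.1 stop-frame mm [57.1 29.8] z 23.2 yaw-stop 0.0057 roll -0.0059 pit -0.0011 F stop x,y,z [1.1 4.9 1.6] op 60.1
```

Request:
{"fn": "arm_command", "kwargs": {
  "series": [
    {"x": 0,"y": -1.5,"z": 0,"rx": 0.003,"ry": 0,"rz": 0,"fingers": 50},
    {"x": 0,"y": -1.5,"z": 0,"rx": 0.003,"ry": 0,"rz": 0,"fingers": 50}
  ]
}}

```text
time_s: 11.35
tool_pos: [0.5639, -0.1877, 0.0232]
eef_rot: [3.138, -0.003, -2.913]
contact_force: [-2.3, 10.6, 4.3]
opening: 0.0597
```

```bash
python3 sf.py
```

```text
t 11.35 stop-frame mm [56.8 28.5] z 23.2 yaw-stop 0.0067 roll -0.0033 pit -0.0026 F stop x,y,z [ 0.1 10.9  4.3] op 59.7
```

Request:
{"fn": "arm_command", "kwargs": {
  "series": [
    {"x": 0,"y": -1.5,"z": 0,"rx": 0,"ry": 0,"rz": 0,"fingers": 50}
  ]
}}

```text
time_s: 11.48
tool_pos: [0.5639, -0.1877, 0.0232]
eef_rot: [3.136, -0.003, -2.912]
contact_force: [-2.1, 8.3, 3.4]
opening: 0.0599
```

```bash
python3 sf.py
```

```text
t 11.47 stop-frame mm [56.8 28.5] z 23.2 yaw-stop 0.0077 roll -0.0059 pit -0.0033 F stop x,y,z [-0.2  8.5  3.4] op 59.9
```

Side contact is felt: the position holds while the force rises to 8–11 N. Now I'll slide along the long fence towards the end fence.

Request:
{"fn": "arm_command", "kwargs": {
  "series": [
    {"x": 3,"y": -0.3,"z": 0,"rx": 0.004,"ry": -0.002,"rz": 0.005,"fingers": 50},
    {"x": 3,"y": -0.3,"z": 0,"rx": 0,"ry": 0,"rz": 0,"fingers": 50}
  ],
  "newtons": 20
}}

```text
time_s: 11.72
tool_pos: [0.56, -0.1884, 0.0231]
eef_rot: [3.14, 0.003, -2.915]
contact_force: [5.1, 4.2, -1.6]
opening: 0.0598
```

```bash
python3 sf.py
```

```text
t 11.72 stop-frame mm [52.8 28.6] z 23.1 yaw-stop 0.0049 roll -0.002 pit 0.0027 F stop x,y,z [ 5.9  3.  -1.6] op 59.8
```

Request:
{"fn": "arm_command", "kwargs": {
  "series": [
    {"x": 2,"y": -0.3,"z": 0,"rx": 0,"ry": 0,"rz": 0,"fingers": 50}
  ]
}}

```text
time_s: 11.85
tool_pos: [0.5589, -0.1887, 0.0231]
eef_rot: [3.14, 0.005, -2.914]
contact_force: [4.2, 4.4, -1.0]
opening: 0.0599
```

```bash
python3 sf.py
```

```text
t 11.85 stop-frame mm [51.7 28.6] z 23.1 yaw-stop 0.0059 roll -0.0018 pit 0.0048 F stop x,y,z [ 5.1  3.4 -1. ] op 59.9
```

Request:
{"fn": "arm_command", "kwargs": {
  "series": [
    {"x": 1.5,"y": -0.3,"z": 0,"rx": 0,"ry": -0.004,"rz": 0,"fingers": 50},
    {"x": 1.5,"y": -0.3,"z": 0,"rx": 0,"ry": 0,"rz": 0,"fingers": 50}
  ]
}}

```text
time_s: 12.1
tool_pos: [0.5577, -0.1892, 0.0232]
eef_rot: [3.14, 0.012, -2.912]
contact_force: [4.4, 4.5, 0.1]
opening: 0.0599
```

```bash
python3 sf.py
```

```text
t 12.1 stop-frame mm [50.4 28.4] z 23.2 yaw-stop 0.0074 roll -0.0015 pit 0.0124 F stop x,y,z [5.2 3.4 0.1] op 59.9
```

Request:
{"fn": "arm_command", "kwargs": {
  "series": [
    {"x": 1.5,"y": -0.3,"z": 0,"rx": 0,"ry": 0,"rz": 0,"fingers": 50}
  ]
}}

```text
time_s: 12.22
tool_pos: [0.5572, -0.1893, 0.0233]
eef_rot: [3.14, 0.014, -2.911]
contact_force: [4.1, 5.3, -0.8]
opening: 0.0594
```

```bash
python3 sf.py
```

```text
t 12.22 stop-frame mm [49.9 28.4] z 23.3 yaw-stop 0.0083 roll -0.0014 pit 0.0145 F stop x,y,z [ 5.2  4.3 -0.8] op 59.4
```

Request:
{"fn": "arm_command", "kwargs": {
  "series": [
    {"x": 2,"y": -0.3,"z": 0,"rx": 0,"ry": 0.014,"rz": 0.006,"fingers": 50},
    {"x": 2,"y": 0,"z": 0,"rx": 0,"ry": 0,"rz": 0,"fingers": 50}
  ]
}}

```text
time_s: 12.48
tool_pos: [0.5549, -0.1897, 0.0231]
eef_rot: [3.14, 0.004, -2.916]
contact_force: [4.8, 3.2, -0.8]
opening: 0.06
```

```bash
python3 sf.py;  python3 - <<'E'
from look import *
ims=[]
for c,(t,b,l,R) in(('scene',(190,270,150,250)),('top',(200,280,300,400))):
    p,d=snap(c,c+'12'); ims.append(cv2.resize(p[t:b,l:R,::-1],(400,320),interpolation=cv2.INTER_CUBIC))
cv2.imwrite('pics/c12.png',np.hstack(ims))
E
```

```text
t 12.47 stop-frame mm [47.6 28.5] z 23.1 yaw-stop 0.004 roll -0.0012 pit 0.0036 F stop x,y,z [ 5.4  2.1 -0.8] op 60.0
```

View pics/c12.png

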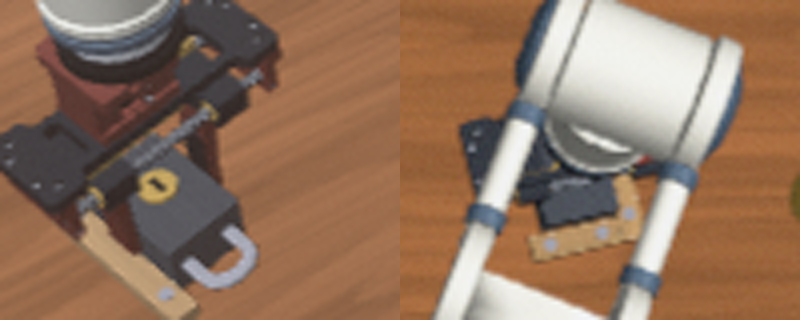

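Request:
{"fn": "arm_command", "kwargs": {
  "series": [
    {"x": 0,"y": 0,"z": 0,"rx": 0,"ry": 0,"rz": 0,"fingers": 100},
    {"x": 0,"y": 0,"z": 0,"rx": 0,"ry": 0,"rz": 0,"fingers": 100},
    {"x": 0,"y": 0,"z": 0,"rx": 0,"ry": 0,"rz": 0,"fingers": 100},
    {"x": 0,"y": 0,"z": -30,"rx": 0,"ry": 0,"rz": 0,"fingers": 100},
    {"x": 0,"y": 0,"z": -40,"rx": 0,"ry": 0,"rz": 0,"fingers": 100},
    {"x": -40,"y": 0,"z": -15,"rx": 0,"ry": 0,"rz": 0,"fingers": 0},
    {"x": -45,"y": 0,"z": 0,"rx": 0,"ry": 0,"rz": 0,"fingers": 0},
    {"x": 0,"y": 0,"z": 0,"rx": 0,"ry": 0,"rz": 0,"fingers": 0}
  ]
}}

```text
time_s: 13.58
tool_pos: [0.6372, -0.1746, 0.1093]
eef_rot: [-3.138, -0.002, -2.92]
contact_force: [-0.4, -0.6, -0.2]
opening: 0.0613
```

```bash
python3 sf.py; python3 lockfit.py 13 0.514 -0.2 0.22
```

```text
t 13.57 stop-frame mm [131.2  25.1] z 109.3 yaw-stop -0.0008 roll 0.0032 pit -0.0021 F stop x,y,z [-0.5 -0.5 -0.2] op 61.3
t 13.575 tcp [ 0.6372 -0.1746  0.1093] [-3.138e+00 -2.000e-03 -2.920e+00]
scene 0.55 [175. 232. 216. 262.] [ 0.594 -0.181  0.027]
top 0.75 [328. 221. 350. 245.] [ 0.572 -0.189  0.042]
['scene', 'top'] [ 0.5065 -0.1921  0.1385] 895.4 [510, 300]
['scene'] [ 0.5082 -0.1908  0.1275] 544.0 [510]
['top'] [ 0.4804 -0.1984  0.1514] 281.1 [300]
```

View pics/ov13.png

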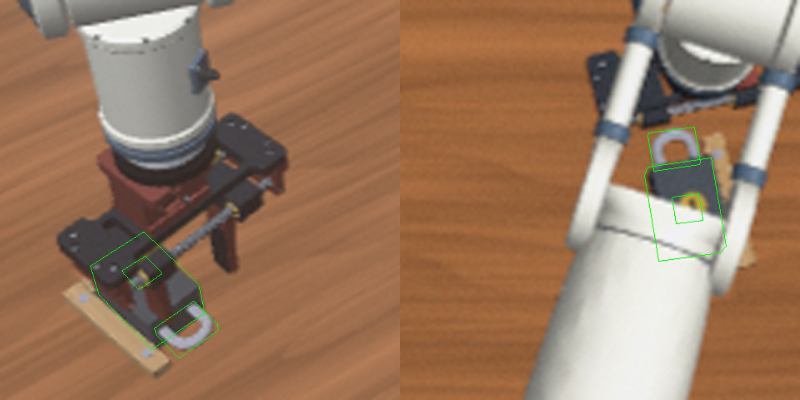

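The padlock lies aligned in the corner and is still keyhole up. The fit itself is spoiled by the arm in front of it. Next I'll go beyond the shackle crown and descend.

Request:
{"fn": "arm_command", "kwargs": {
  "series": [
    {"x": -23,"y": 4,"z": 0,"rx": 0,"ry": 0,"rz": 0,"fingers": 0},
    {"x": 0,"y": 0,"z": 10,"rx": 0,"ry": 0,"rz": 0,"fingers": 0},
    {"x": 0,"y": 0,"z": 25,"rx": 0,"ry": 0,"rz": 0,"fingers": 0},
    {"x": 0,"y": 0,"z": 15,"rx": 0,"ry": 0,"rz": 0,"fingers": 0},
    {"x": 0,"y": 0,"z": 0,"rx": 0,"ry": 0,"rz": 0,"fingers": 0}
  ]
}}

```text
time_s: 14.4
tool_pos: [0.6519, -0.1699, 0.0598]
eef_rot: [-3.136, -0.003, -2.926]
contact_force: [0.4, -0.0, 0.3]
opening: 0.0006
```

```bash
python3 sf.py; python3 - <<'E'
from look import *
ims=[]
for c,(t,b,l,R) in(('scene',(170,290,140,260)),('top',(190,270,310,390))):
    p,d=snap(c,c+'14'); ims.append(cv2.resize(p[t:b,l:R,::-1],(400,400),interpolation=cv2.INTER_CUBIC))
cv2.imwrite('pics/c14.png',np.hstack(ims))
E
```

```text
t 14.4 stop-frame mm [146.5  26.5] z 59.8 yaw-stop -0.0067 roll 0.0053 pit -0.0027 F stop x,y,z [ 0.4 -0.1  0.3] op 0.6
```

View pics/c14.png

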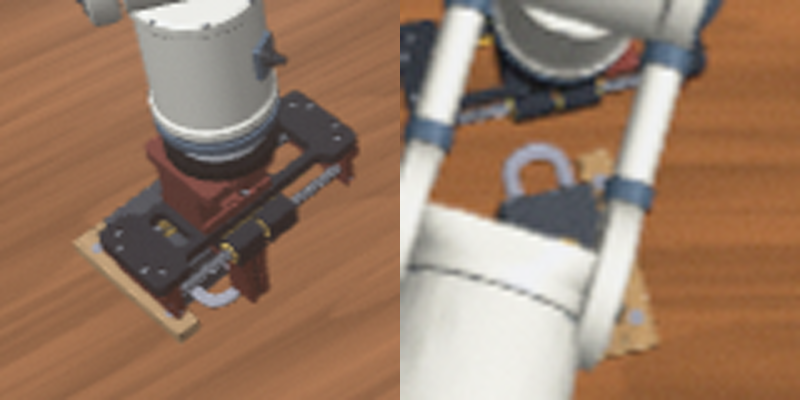

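Request:
{"fn": "arm_command", "kwargs": {
  "series": [
    {"x": -5,"y": 2,"z": 20,"rx": -0.004,"ry": 0,"rz": -0.006,"fingers": 0},
    {"x": 0,"y": 0,"z": 18,"rx": 0,"ry": 0,"rz": 0,"fingers": 0},
    {"x": 0,"y": 0,"z": 4,"rx": 0,"ry": 0,"rz": 0,"fingers": 0},
    {"x": 0,"y": 0,"z": 0,"rx": 0,"ry": 0,"rz": 0,"fingers": 0}
  ]
}}

```text
time_s: 15.0
tool_pos: [0.6583, -0.1671, 0.0178]
eef_rot: [-3.138, 0.001, -2.919]
contact_force: [0.8, -0.1, 0.2]
opening: 0.0005
```

```bash
python3 sf.py
```

```text
t 15.0 stop-frame mm [153.4  27.8] z 17.8 yaw-stop 0.0001 roll 0.0032 pit 0.0011 F stop x,y,z [ 0.7 -0.2  0.2] op 0.5
```

Request:
{"fn": "arm_command", "kwargs": {
  "series": [
    {"x": 6,"y": 0.5,"z": 4,"rx": 0,"ry": 0,"rz": 0,"fingers": 0},
    {"x": 5,"y": 0.5,"z": 0,"rx": 0,"ry": 0,"rz": 0,"fingers": 0},
    {"x": 2,"y": 0,"z": 0,"rx": 0,"ry": 0,"rz": 0,"fingers": 0}
  ]
}}

```text
time_s: 15.38
tool_pos: [0.645, -0.1693, 0.0146]
eef_rot: [-3.138, 0.002, -2.919]
contact_force: [0.0, -0.0, -0.2]
opening: 0.0002
```

```bash
python3 sf.py
```

```text
t 15.38 stop-frame mm [139.9  28.6] z 14.6 yaw-stop 0.0002 roll 0.004 pit 0.0023 F stop x,y,z [-0.  -0.  -0.2] op 0.2
```

Request:
{"fn": "arm_command", "kwargs": {
  "series": [
    {"x": 2,"y": 0,"z": 0,"rx": 0,"ry": 0,"rz": 0,"fingers": 0},
    {"x": 1.5,"y": 0,"z": 0,"rx": 0,"ry": 0,"rz": 0,"fingers": 0}
  ]
}}

```text
time_s: 15.62
tool_pos: [0.6415, -0.1703, 0.0153]
eef_rot: [-3.137, 0.003, -2.92]
contact_force: [-0.3, -0.5, -0.6]
opening: 0.0006
```

```bash
python3 sf.py
```

```text
t 15.62 stop-frame mm [136.3  28.3] z 15.3 yaw-stop -0.0 roll 0.0046 pit 0.0033 F stop x,y,z [-0.4 -0.4 -0.6] op 0.6
```

Request:
{"fn": "arm_command", "kwargs": {
  "series": [
    {"x": 1.5,"y": 0,"z": 0,"rx": 0,"ry": 0,"rz": 0,"fingers": 0},
    {"x": 1.5,"y": 0,"z": 0,"rx": 0,"ry": 0,"rz": 0,"fingers": 0}
  ]
}}

```text
time_s: 15.88
tool_pos: [0.6387, -0.171, 0.0156]
eef_rot: [-3.137, 0.004, -2.92]
contact_force: [3.0, 1.2, -0.8]
opening: 0.0001
```

```bash
python3 sf.py
```

```text
t 15.88 stop-frame mm [133.4  28.3] z 15.6 yaw-stop -0.0 roll 0.0048 pit 0.0041 F stop x,y,z [ 3.2  0.5 -0.8] op 0.1
```

Request:
{"fn": "arm_command", "kwargs": {
  "series": [
    {"x": 1.5,"y": 0,"z": 0,"rx": 0,"ry": 0,"rz": 0,"fingers": 0},
    {"x": 1,"y": 0,"z": 0,"rx": 0,"ry": 0,"rz": 0,"fingers": 0}
  ]
}}

```text
time_s: 16.12
tool_pos: [0.6373, -0.1712, 0.0157]
eef_rot: [-3.137, 0.007, -2.919]
contact_force: [3.2, 1.5, -1.2]
opening: 0.0004
```

```bash
python3 sf.py
```

```text
t 16.12 stop-frame mm [132.   28.4] z 15.7 yaw-stop 0.0004 roll 0.005 pit 0.0069 F stop x,y,z [ 3.4  0.7 -1.2] op 0.4
```

Request:
{"fn": "arm_command", "kwargs": {
  "series": [
    {"x": 1.5,"y": 0,"z": 0,"rx": 0,"ry": 0.003,"rz": 0,"fingers": 0},
    {"x": 1.5,"y": 0,"z": 0,"rx": 0,"ry": 0,"rz": 0,"fingers": 0}
  ]
}}

```text
time_s: 16.38
tool_pos: [0.6362, -0.1711, 0.0162]
eef_rot: [-3.136, 0.008, -2.919]
contact_force: [7.9, 1.4, -2.1]
opening: 0.0003
```

```bash
python3 sf.py
```

```text
t 16.38 stop-frame mm [131.   28.8] z 16.2 yaw-stop 0.0011 roll 0.0052 pit 0.0084 F stop x,y,z [ 8.  -0.4 -2.1] op 0.3
```

Request:
{"fn": "arm_command", "kwargs": {
  "series": [
    {"x": 1.5,"y": 0,"z": 0,"rx": 0,"ry": 0,"rz": 0,"fingers": 0}
  ]
}}

```text
time_s: 16.5
tool_pos: [0.6362, -0.171, 0.0167]
eef_rot: [-3.136, 0.012, -2.918]
contact_force: [6.1, 0.5, -1.7]
opening: 0.0009
```

```bash
python3 sf.py
```

```text
t 16.5 stop-frame mm [131.   28.8] z 16.7 yaw-stop 0.0016 roll 0.0058 pit 0.0119 F stop x,y,z [ 6.1 -0.9 -1.7] op 0.9
```

End fence contact: the TCP is stuck at 131.0 mm and the force is rising. Next I'll raise the press to about 14 N.

Request:
{"fn": "arm_command", "kwargs": {
  "series": [
    {"x": 2.5,"y": 0,"z": 1,"rx": 0,"ry": 0.01,"rz": 0,"fingers": 0}
  ]
}}

```text
time_s: 16.62
tool_pos: [0.6361, -0.1711, 0.0166]
eef_rot: [-3.135, 0.007, -2.917]
contact_force: [11.0, 2.2, -1.7]
opening: 0.0004
```

```bash
python3 sf.py
```

```text
t 16.62 stop-frame mm [130.8  28.8] z 16.6 yaw-stop 0.0021 roll 0.0069 pit 0.0074 F stop x,y,z [11.2 -0.3 -1.7] op 0.4
```

Request:
{"fn": "arm_command", "kwargs": {
  "series": [
    {"x": 3,"y": 0,"z": 1,"rx": 0,"ry": 0,"rz": 0,"fingers": 0}
  ]
}}

```text
time_s: 16.75
tool_pos: [0.6361, -0.1711, 0.0168]
eef_rot: [-3.133, 0.014, -2.917]
contact_force: [12.5, 3.0, -1.5]
opening: 0.0005
```

```bash
python3 sf.py
```

```text
t 16.75 stop-frame mm [130.8  28.8] z 16.8 yaw-stop 0.0031 roll 0.0082 pit 0.0143 F stop x,y,z [12.9  0.1 -1.5] op 0.5
```

Request:
{"fn": "arm_command", "kwargs": {
  "series": [
    {"x": 3.5,"y": 0,"z": 1,"rx": -0.003,"ry": 0.01,"rz": 0,"fingers": 0},
    {"x": 3.5,"y": 0,"z": 1,"rx": -0.003,"ry": 0.008,"rz": 0,"fingers": 0},
    {"x": 3.5,"y": 0,"z": 1,"rx": -0.002,"ry": 0.008,"rz": 0,"fingers": 0}
  ]
}}

```text
time_s: 17.12
tool_pos: [0.6359, -0.1711, 0.0186]
eef_rot: [-3.137, 0.012, -2.914]
contact_force: [12.0, 2.8, -1.6]
opening: 0.0005
```

```bash
python3 sf.py
```

```text
t 17.12 stop-frame mm [130.6  28.8] z 18.6 yaw-stop 0.0059 roll 0.0048 pit 0.0122 F stop x,y,z [12.3  0.1 -1.6] op 0.5
```

Request:
{"fn": "arm_command", "kwargs": {
  "series": [
    {"x": 3.5,"y": 0,"z": 1,"rx": -0.002,"ry": 0.008,"rz": 0,"fingers": 0},
    {"x": 3.5,"y": 0,"z": 1,"rx": -0.002,"ry": 0.008,"rz": 0,"fingers": 0},
    {"x": 3.5,"y": 0,"z": 1,"rx": -0.002,"ry": 0.008,"rz": 0,"fingers": 0},
    {"x": 3.5,"y": 0,"z": 1,"rx": -0.002,"ry": 0.008,"rz": 0,"fingers": 0}
  ]
}}

```text
time_s: 17.62
tool_pos: [0.6356, -0.1711, 0.0212]
eef_rot: [-3.139, 0.012, -2.91]
contact_force: [11.4, 2.3, -1.7]
opening: 0.0003
```

```bash
python3 sf.py
```

```text
t 17.62 stop-frame mm [130.3  28.9] z 21.2 yaw-stop 0.01 roll 0.003 pit 0.0118 F stop x,y,z [11.7 -0.3 -1.7] op 0.3
```

The tool has crept upwards, from z 15.6 to 21.2 mm. I'll check whether the shackle end is rising with it.

```bash
python3 - <<'E'
from look import *
ims=[]
for c,(t,b,l,R) in(('scene',(210,270,150,230)),('top',(200,260,310,390))):
    p,d=snap(c,c+'15'); W=cloud(c,d)
    ims.append(cv2.resize(p[t:b,l:R,::-1],(400,300),interpolation=cv2.INTER_CUBIC))
    o=np.array([.5148,-.228]);a=.222;X=np.array([np.cos(a),np.sin(a)]);Y=np.array([-X[1],X[0]])
    D=W[...,:2]-o;sx=D@X*1e3;sy=D@Y*1e3;z=W[...,2]*1e3
    for lo in range(0,130,15):
        m=(sx>lo)&(sx<lo+15)&(sy>5)&(sy<55)&(z>15)&(z<60);
        if m.sum()>3: print(c,lo,m.sum(),np.round(np.percentile(z[m],[50,75,90]),1))
cv2.imwrite('pics/c15.png',np.hstack(ims))
E
```

```text
scene 0 59 [45.  46.4 47.8]
scene 15 51 [45.8 46.8 48.4]
scene 30 24 [48.5 50.3 51.4]
scene 60 13 [47.7 48.6 49.4]
scene 75 24 [27.5 47.  49.8]
scene 90 10 [31.  32.3 32.4]
scene 105 23 [31.  31.9 34.1]
scene 120 23 [37.4 49.7 54.6]
top 15 27 [47.7 49.9 51.4]
top 30 68 [47.3 50.8 52.3]
top 45 72 [45.9 48.6 51.4]
top 60 77 [46.9 50.1 53.2]
top 75 45 [47.  50.3 51.7]
top 90 30 [29.9 32.1 36.3]
top 105 11 [25.5 30.3 34.9]
```

View pics/c15.png

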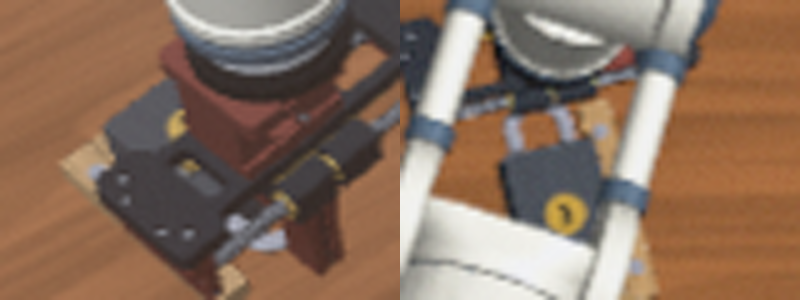

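The cloud shows the body top at 45 mm by the foot and about 48 mm further on, and the shackle about 4 mm high. So the push has tilted the shackle end up by about 0.04 rad, still within limits. I'll back off to let it settle flat, then press again lower with a downward bias.

Request:
{"fn": "arm_command", "kwargs": {
  "series": [
    {"x": -1,"y": 0,"z": 3,"rx": 0,"ry": 0.01,"rz": 0.008,"fingers": 0},
    {"x": -2,"y": 0,"z": 3,"rx": 0,"ry": 0,"rz": 0,"fingers": 0},
    {"x": -6,"y": 0,"z": 3,"rx": 0,"ry": 0,"rz": 0,"fingers": 0},
    {"x": 0,"y": 0,"z": 1,"rx": 0,"ry": 0,"rz": 0,"fingers": 0},
    {"x": 0,"y": 0,"z": 0,"rx": 0,"ry": 0,"rz": 0,"fingers": 0}
  ]
}}

```text
time_s: 18.35
tool_pos: [0.6433, -0.1695, 0.01]
eef_rot: [-3.139, -0.003, -2.918]
contact_force: [-0.9, 0.1, -0.5]
opening: 0.0007
```

```bash
cat > flat.py <<'E'
from look import *
import sys
o=np.array([.5148,-.228]);a=.222;X=np.array([np.cos(a),np.sin(a)]);Y=np.array([-X[1],X[0]])
ims=[]
for c,(t,b,l,R) in(('scene',(210,270,150,230)),('top',(200,260,310,390))):
    p,d=snap(c,c+sys.argv[1]); W=cloud(c,d)
    ims.append(cv2.resize(p[t:b,l:R,::-1],(400,300),interpolation=cv2.INTER_CUBIC))
    D=W[...,:2]-o;sx=D@X*1e3;sy=D@Y*1e3;z=W[...,2]*1e3
    print(c,[(lo,int(m.sum()),round(float(np.median(z[m])),1)) for lo in range(0,120,15) for m in [(sx>lo)&(sx<lo+15)&(sy>5)&(sy<55)&(z>15)&(z<60)] if m.sum()>5])
cv2.imwrite(f'pics/c{sys.argv[1]}.png',np.hstack(ims))
E
python3 sf.py; python3 flat.py 16
```

```text
t 18.35 stop-frame mm [138.3  28.8] z 10.0 yaw-stop 0.0016 roll 0.0024 pit -0.0027 F stop x,y,z [-0.9  0.2 -0.5] op 0.7
scene [(0, 59, 44.5), (15, 57, 44.5), (30, 55, 46.0), (45, 36, 46.5), (75, 21, 41.8), (105, 10, 26.8)]
top [(30, 22, 50.0), (45, 64, 43.3), (60, 76, 43.1), (75, 49, 43.3), (90, 27, 24.9), (105, 33, 24.3)]
```

View pics/c16.png

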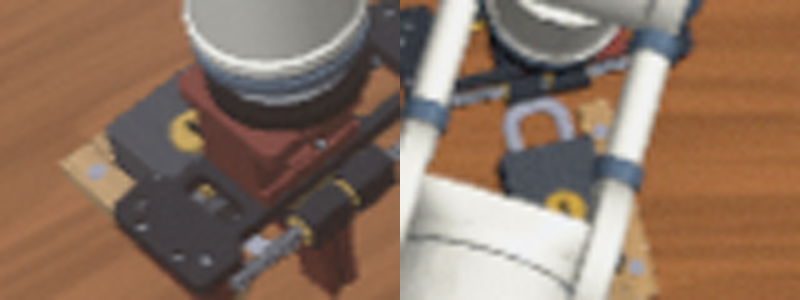

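It's flat again, with the body top at 43 mm along its length. Pressing again lower.

Request:
{"fn": "arm_command", "kwargs": {
  "series": [
    {"x": 4,"y": 0,"z": 0,"rx": 0,"ry": 0,"rz": 0,"fingers": 0},
    {"x": 2,"y": 0,"z": 0.5,"rx": 0,"ry": 0.003,"rz": 0,"fingers": 0},
    {"x": 2,"y": 0,"z": 1,"rx": 0,"ry": 0.005,"rz": 0,"fingers": 0},
    {"x": 2.5,"y": 0,"z": 2,"rx": 0,"ry": 0.006,"rz": 0,"fingers": 0}
  ]
}}

```text
time_s: 18.95
tool_pos: [0.6363, -0.1714, 0.0098]
eef_rot: [-3.137, -0.007, -2.918]
contact_force: [8.0, 3.2, 4.5]
opening: 0.0002
```

```bash
python3 sf.py
```

```text
t 18.95 stop-frame mm [130.9  28.5] z 9.8 yaw-stop 0.0021 roll 0.0047 pit -0.0072 F stop x,y,z [8.5 1.4 4.5] op 0.2
```

Request:
{"fn": "arm_command", "kwargs": {
  "series": [
    {"x": 3,"y": 0,"z": 2,"rx": 0,"ry": 0.008,"rz": 0.003,"fingers": 0}
  ]
}}

```text
time_s: 19.08
tool_pos: [0.6362, -0.1715, 0.0099]
eef_rot: [-3.135, -0.008, -2.92]
contact_force: [10.0, 2.5, 1.8]
opening: 0.0002
```

```bash
python3 sf.py
```

```text
t 19.07 stop-frame mm [130.9  28.4] z 9.9 yaw-stop -0.0002 roll 0.0063 pit -0.0081 F stop x,y,z [10.3  0.3  1.8] op 0.2
```

Now it presses downwards as well and stays at z 9.9 mm. I'll hold at about 14 N.

Request:
{"fn": "arm_command", "kwargs": {
  "series": [
    {"x": 3.5,"y": 0,"z": 2,"rx": -0.002,"ry": 0.003,"rz": 0,"fingers": 0},
    {"x": 3.5,"y": 0,"z": 2,"rx": -0.002,"ry": 0.004,"rz": 0,"fingers": 0}
  ]
}}

```text
time_s: 19.32
tool_pos: [0.6363, -0.1714, 0.0101]
eef_rot: [-3.136, 0.002, -2.918]
contact_force: [10.4, 2.9, 0.7]
opening: 0.0006
```

```bash
python3 sf.py
```

```text
t 19.32 stop-frame mm [130.9  28.5] z 10.1 yaw-stop 0.0018 roll 0.0056 pit 0.0017 F stop x,y,z [10.8  0.5  0.7] op 0.6
```

Request:
{"fn": "arm_command", "kwargs": {
  "series": [
    {"x": 4,"y": 0,"z": 1.8,"rx": -0.002,"ry": 0.005,"rz": 0,"fingers": 0},
    {"x": 4,"y": 0,"z": 1.8,"rx": -0.002,"ry": 0.005,"rz": 0,"fingers": 0},
    {"x": 4,"y": 0,"z": 1.8,"rx": -0.002,"ry": 0.005,"rz": 0,"fingers": 0}
  ]
}}

```text
time_s: 19.7
tool_pos: [0.6363, -0.1712, 0.0104]
eef_rot: [-3.137, 0.015, -2.914]
contact_force: [13.1, 2.7, -0.9]
opening: 0.0004
```

```bash
python3 sf.py
```

```text
t 19.7 stop-frame mm [131.   28.7] z 10.4 yaw-stop 0.0055 roll 0.005 pit 0.015 F stop x,y,z [13.4 -0.3 -0.9] op 0.4
```

Request:
{"fn": "arm_command", "kwargs": {
  "series": [
    {"x": 4,"y": 0,"z": 1.8,"rx": 0,"ry": 0.005,"rz": 0,"fingers": 0},
    {"x": 4,"y": 0,"z": 1.8,"rx": 0,"ry": 0.005,"rz": 0,"fingers": 0},
    {"x": 4,"y": 0,"z": 1.8,"rx": 0,"ry": 0.005,"rz": 0,"fingers": 0}
  ]
}}

```text
time_s: 20.08
tool_pos: [0.6365, -0.1712, 0.0104]
eef_rot: [-3.131, 0.028, -2.911]
contact_force: [12.1, 2.8, -1.2]
opening: 0.0006
```

```bash
python3 sf.py; python3 flat.py 17
```

```text
t 20.07 stop-frame mm [131.2  28.7] z 10.4 yaw-stop 0.0089 roll 0.0108 pit 0.0281 F stop x,y,z [12.4  0.1 -1.2] op 0.6
scene [(0, 52, 44.5), (15, 55, 44.9), (30, 41, 45.9), (60, 7, 44.0), (75, 19, 43.6), (90, 12, 27.7), (105, 20, 25.4)]
top [(15, 48, 43.3), (30, 65, 45.6), (45, 73, 41.2), (60, 74, 42.5), (75, 50, 42.1), (90, 29, 24.4)]
```

The padlock stayed flat through about 0.75 s at 11–13 N on the wrist. Now I'll back away and inspect.

Request:
{"fn": "arm_command", "kwargs": {
  "series": [
    {"x": -2,"y": 0,"z": 0,"rx": 0,"ry": 0,"rz": 0,"fingers": 0},
    {"x": -8,"y": 0,"z": 0,"rx": 0,"ry": 0.015,"rz": 0.008,"fingers": 0},
    {"x": -12,"y": 0,"z": -5,"rx": 0,"ry": 0,"rz": 0,"fingers": 0},
    {"x": 0,"y": 0,"z": -40,"rx": 0,"ry": 0,"rz": 0,"fingers": 0},
    {"x": 0,"y": 0,"z": -50,"rx": 0,"ry": 0,"rz": 0,"fingers": 0},
    {"x": 0,"y": 50,"z": -40,"rx": 0,"ry": 0,"rz": 0,"fingers": 0},
    {"x": 0,"y": 60,"z": 0,"rx": 0,"ry": 0,"rz": 0,"fingers": 0},
    {"x": 0,"y": 60,"z": 0,"rx": 0,"ry": 0,"rz": 0,"fingers": 0},
    {"x": 0,"y": 60,"z": 0,"rx": 0,"ry": 0,"rz": 0,"fingers": 0},
    {"x": 0,"y": 0,"z": 0,"rx": 0,"ry": 0,"rz": 0,"fingers": 0}
  ]
}}

```text
time_s: 21.42
tool_pos: [0.6051, 0.064, 0.1443]
eef_rot: [-3.133, -0.003, -2.926]
contact_force: [0.5, -0.2, 0.2]
opening: 0.0004
```

```bash
python3 flat.py 18; python3 lockfit.py 19 0.51 -0.2 0.22; python3 - <<'E'
from fit import *
# stop seat predicted overlay
for c in('scene','top'):
    p=cv2.imread(f'pics/{c}19.png')[:,:,::-1]
    a=.222;o=np.array([.5148,-.228]);s=o+.03*np.array([-np.sin(a),np.cos(a)])
    overlay(c,p,LYING,[s[0],s[1],a],f'e_{c}',(150,190,230,280) if c=='scene' else(310,200,390,290),5)
cv2.imwrite('pics/e.png',np.hstack([cv2.imread('pics/e_scene.png'),cv2.imread('pics/e_top.png')]))
E
```

```text
scene [(0, 73, 44.9), (15, 79, 44.6), (30, 84, 46.3), (45, 103, 45.4), (60, 91, 44.7), (75, 177, 39.3), (90, 41, 26.8), (105, 59, 26.1)]
top [(0, 76, 43.3), (15, 78, 43.2), (30, 76, 45.7), (45, 72, 44.1), (60, 74, 42.8), (75, 49, 41.6), (90, 28, 26.7), (105, 38, 24.3)]
t 21.525 tcp [0.6059 0.0604 0.144 ] [-3.132e+00 -2.000e-03 -2.930e+00]
scene 0.58 [162. 238. 197. 272.] [ 0.565 -0.228  0.014]
top 0.55 [330. 219. 355. 258.] [ 0.554 -0.187  0.042]
['scene', 'top'] [ 0.5139 -0.2198  0.4586] 1216.0 [385, 631]
['scene'] [ 0.4256 -0.1378  0.8256] 385.0 [385]
['top'] [ 0.5081 -0.1998  0.2265] 90.4 [631]
```

View pics/e.png

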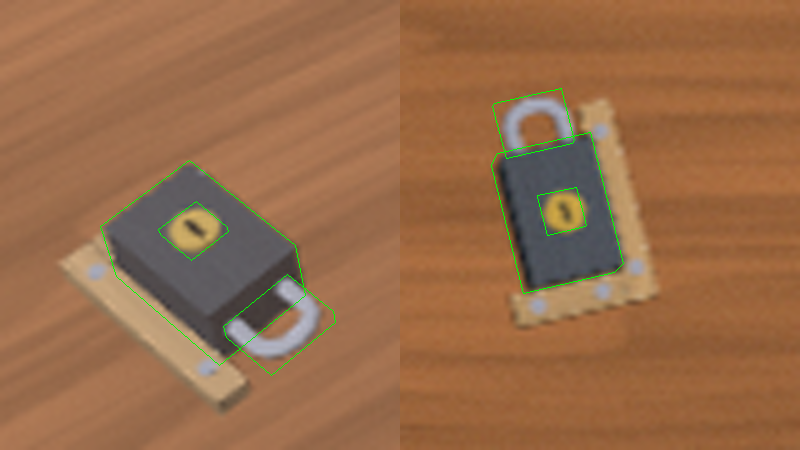

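View pics/c18.png

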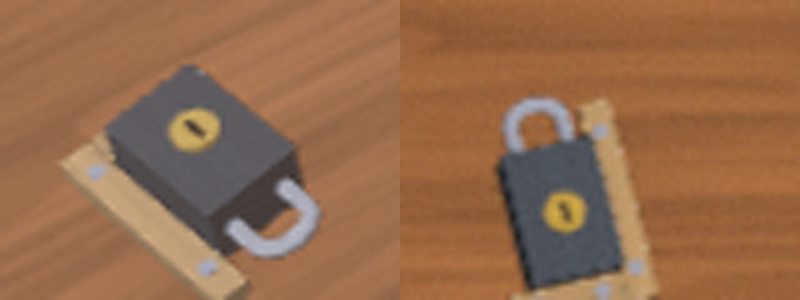

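The top view shows it seated: fitted at about (−0.3, 29) mm in the stop's frame, seat (0, 30), with yaw within 0.005. The pictures can't resolve side contact better than about 2 mm. I'll nudge the side gently against the long fence to be sure by touch.

```bash
python3 plan.py 0.5379 -0.125 0.09 3.364
```

```text
t 21.725 tcp [0.6063 0.0585 0.1439] rpy [-3.1321e+00 -2.1000e-03 -2.9335e+00] F [-0.2  -0.64  0.21] op 0.0004
[26.2, -41.2, 13.9] [-0.002, -0.001, -0.004]
[26.3, -41.2, 13.8] [-0.002, -0.001, -0.004]
[26.5, -41.1, 13.7] [-0.002, -0.001, -0.004]
[26.6, -41.0, 13.6] [-0.002, -0.001, -0.004]
```

Request:
{"fn": "arm_command", "kwargs": {
  "series": [
    {"x": 26,"y": -41,"z": 13,"rx": -0.002,"ry": 0,"rz": -0.004,"fingers": 0},
    {"x": 26,"y": -41,"z": 13,"rx": -0.002,"ry": 0,"rz": -0.004,"fingers": 0},
    {"x": 26,"y": -41,"z": 13,"rx": -0.002,"ry": 0,"rz": -0.004,"fingers": 0},
    {"x": 20,"y": -25,"z": 10,"rx": -0.002,"ry": 0,"rz": -0.004,"fingers": 0},
    {"x": 0,"y": 0,"z": 0,"rx": 0,"ry": 0,"rz": 0,"fingers": 0}
  ]
}}

```text
time_s: 22.35
tool_pos: [0.5396, -0.118, 0.094]
eef_rot: [-3.14, -0.003, -2.926]
contact_force: [0.5, 0.4, -0.1]
opening: 0.0005
```

```bash
python3 sf.py
```

```text
t 22.35 stop-frame mm [ 48.4 101.8] z 94.0 yaw-stop -0.0064 roll 0.0017 pit -0.0032 F stop x,y,z [ 0.6  0.3 -0.1] op 0.5
```

Request:
{"fn": "arm_command", "kwargs": {
  "series": [
    {"x": 4,"y": -3,"z": 35,"rx": 0,"ry": 0,"rz": -0.006,"fingers": 0},
    {"x": 0,"y": 0,"z": 30,"rx": 0,"ry": 0,"rz": 0,"fingers": 0},
    {"x": 0,"y": 0,"z": 8,"rx": 0,"ry": 0,"rz": 0,"fingers": 0},
    {"x": 0,"y": 0,"z": 0,"rx": 0,"ry": 0,"rz": 0,"fingers": 0}
  ]
}}

```text
time_s: 22.85
tool_pos: [0.5387, -0.123, 0.0224]
eef_rot: [-3.139, 0.002, -2.924]
contact_force: [0.5, -0.6, 0.5]
opening: 0.0003
```

```bash
python3 sf.py
```

```text
t 22.85 stop-frame mm [46.5 97.2] z 22.4 yaw-stop -0.0043 roll 0.0027 pit 0.0016 F stop x,y,z [ 0.4 -0.7  0.5] op 0.3
```

Request:
{"fn": "arm_command", "kwargs": {
  "series": [
    {"x": 2,"y": -8,"z": 8,"rx": 0,"ry": 0,"rz": -0.004,"fingers": 0},
    {"x": 1,"y": -7,"z": 0,"rx": 0,"ry": 0,"rz": 0,"fingers": 0},
    {"x": 0,"y": -2,"z": 0,"rx": 0,"ry": 0,"rz": 0,"fingers": 0}
  ]
}}

```text
time_s: 23.22
tool_pos: [0.5417, -0.1416, 0.0173]
eef_rot: [-3.136, 0.006, -2.919]
contact_force: [-0.4, 0.3, -0.1]
opening: 0.0006
```

```bash
python3 sf.py
```

```text
t 23.23 stop-frame mm [45.2 78.3] z 17.3 yaw-stop 0.0006 roll 0.0052 pit 0.0057 F stop x,y,z [-0.3  0.4 -0.1] op 0.6
```

Request:
{"fn": "arm_command", "kwargs": {
  "series": [
    {"x": 0,"y": -1.5,"z": 0,"rx": 0,"ry": 0,"rz": 0,"fingers": 0},
    {"x": 0,"y": -1.5,"z": 0,"rx": 0,"ry": 0,"rz": 0,"fingers": 0}
  ]
}}

```text
time_s: 23.48
tool_pos: [0.5428, -0.1451, 0.0181]
eef_rot: [-3.136, 0.007, -2.919]
contact_force: [-0.6, 0.7, 1.3]
opening: 0.0007
```

```bash
python3 sf.py
```

```text
t 23.48 stop-frame mm [45.5 74.7] z 18.1 yaw-stop 0.0001 roll 0.0057 pit 0.0068 F stop x,y,z [-0.4  0.8  1.3] op 0.7
```

Request:
{"fn": "arm_command", "kwargs": {
  "series": [
    {"x": 0,"y": -1.5,"z": 0.5,"rx": 0,"ry": 0,"rz": 0,"fingers": 0},
    {"x": 0,"y": -1.5,"z": 0.5,"rx": 0,"ry": 0,"rz": 0,"fingers": 0}
  ]
}}

```text
time_s: 23.72
tool_pos: [0.5436, -0.1481, 0.0172]
eef_rot: [-3.136, 0.007, -2.919]
contact_force: [-0.6, 0.2, -0.4]
opening: 0.0004
```

```bash
python3 sf.py
```

```text
t 23.73 stop-frame mm [45.6 71.6] z 17.2 yaw-stop 0.0004 roll 0.0058 pit 0.007 F stop x,y,z [-0.5  0.3 -0.4] op 0.4
```

Request:
{"fn": "arm_command", "kwargs": {
  "series": [
    {"x": 0,"y": -1.5,"z": 0.5,"rx": 0,"ry": 0,"rz": 0,"fingers": 0}
  ]
}}

```text
time_s: 23.85
tool_pos: [0.5439, -0.1496, 0.0166]
eef_rot: [-3.136, 0.007, -2.919]
contact_force: [-0.1, 0.1, -0.3]
opening: -0.0001
```

```bash
python3 sf.py
```

```text
t 23.85 stop-frame mm [45.6 70.1] z 16.6 yaw-stop 0.0004 roll 0.0057 pit 0.0069 F stop x,y,z [-0.1  0.2 -0.3] op -0.1
```

Request:
{"fn": "arm_command", "kwargs": {
  "series": [
    {"x": 0,"y": -1.5,"z": 0,"rx": 0,"ry": 0,"rz": 0,"fingers": 0}
  ]
}}

```text
time_s: 23.98
tool_pos: [0.5442, -0.1511, 0.0165]
eef_rot: [-3.136, 0.007, -2.919]
contact_force: [-0.6, -0.1, 0.0]
opening: 0.0004
```

```bash
python3 sf.py
```

```text
t 23.98 stop-frame mm [45.6 68.6] z 16.5 yaw-stop 0.0004 roll 0.0055 pit 0.0068 F stop x,y,z [-0.6  0.1  0. ] op 0.4
```

Request:
{"fn": "arm_command", "kwargs": {
  "series": [
    {"x": 0,"y": -1.5,"z": 0,"rx": 0,"ry": 0,"rz": 0,"fingers": 0}
  ]
}}

```text
time_s: 24.1
tool_pos: [0.5443, -0.1515, 0.0165]
eef_rot: [-3.138, 0.007, -2.919]
contact_force: [-0.2, 5.6, 2.1]
opening: 0.0003
```

```bash
python3 sf.py
```

```text
t 24.1 stop-frame mm [45.6 68.1] z 16.5 yaw-stop 0.0009 roll 0.0033 pit 0.0065 F stop x,y,z [1.  5.5 2.1] op 0.3
```

Request:
{"fn": "arm_command", "kwargs": {
  "series": [
    {"x": 0,"y": -1.5,"z": 0,"rx": 0,"ry": 0,"rz": 0,"fingers": 0}
  ]
}}

```text
time_s: 24.22
tool_pos: [0.5444, -0.1517, 0.0165]
eef_rot: [-3.141, 0.006, -2.918]
contact_force: [-3.3, 5.4, 2.5]
opening: 0.0004
```

```bash
python3 sf.py; python3 flat.py 20
```

```text
t 24.23 stop-frame mm [45.6 67.9] z 16.5 yaw-stop 0.0014 roll 0.0005 pit 0.0062 F stop x,y,z [-2.   5.9  2.5] op 0.4
scene [(0, 21, 43.9), (15, 13, 44.8), (30, 63, 47.4), (45, 101, 45.4), (60, 95, 44.9), (75, 178, 39.2), (90, 38, 26.7), (105, 61, 26.2)]
top [(0, 62, 43.3), (15, 25, 42.9)]
```

View pics/c20.png

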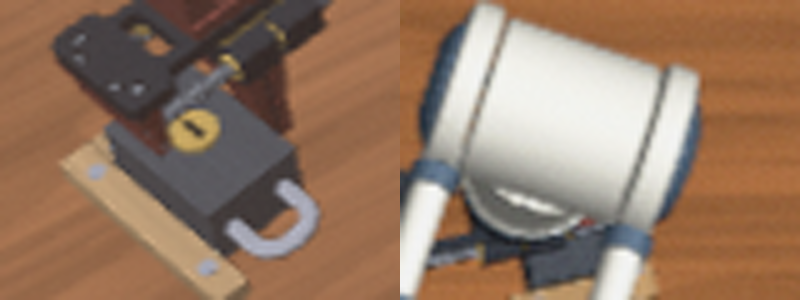

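Request:
{"fn": "arm_command", "kwargs": {
  "series": [
    {"x": 0,"y": -2,"z": 0,"rx": 0.002,"ry": 0.003,"rz": 0,"fingers": 0},
    {"x": 0,"y": -2.5,"z": 0.5,"rx": 0.002,"ry": 0,"rz": 0,"fingers": 0}
  ]
}}

```text
time_s: 24.58
tool_pos: [0.5443, -0.1516, 0.0165]
eef_rot: [3.137, 0.002, -2.916]
contact_force: [-6.2, 10.6, 9.3]
opening: 0.0001
```

```bash
python3 sf.py
```

```text
t 24.57 stop-frame mm [45.5 68. ] z 16.5 yaw-stop 0.0034 roll -0.0043 pit 0.0015 F stop x,y,z [-3.7 11.7  9.3] op 0.1
```

Request:
{"fn": "arm_command", "kwargs": {
  "series": [
    {"x": 0,"y": -2.5,"z": 0.5,"rx": 0.004,"ry": 0,"rz": 0,"fingers": 0},
    {"x": 0,"y": -2.5,"z": 0.5,"rx": 0.004,"ry": 0,"rz": 0,"fingers": 0}
  ]
}}

```text
time_s: 24.82
tool_pos: [0.5442, -0.1516, 0.0165]
eef_rot: [3.136, -0.0, -2.914]
contact_force: [-5.2, 8.6, 7.2]
opening: 0.0008
```

```bash
python3 sf.py
```

```text
t 24.82 stop-frame mm [45.5 68.1] z 16.5 yaw-stop 0.0059 roll -0.0056 pit -0.0001 F stop x,y,z [-3.2  9.5  7.2] op 0.8
```

It's rigid at 12 N, so the side is on the long fence. I'll back off and repeat a short crown press so both contacts are certain.

Request:
{"fn": "arm_command", "kwargs": {
  "series": [
    {"x": 0,"y": 3,"z": 0,"rx": 0,"ry": 0,"rz": 0,"fingers": 0},
    {"x": 0,"y": 15,"z": 0,"rx": 0.004,"ry": 0,"rz": 0.005,"fingers": 0},
    {"x": 0,"y": 5,"z": -40,"rx": 0,"ry": 0,"rz": 0,"fingers": 0},
    {"x": -30,"y": 0,"z": -25,"rx": 0,"ry": 0,"rz": 0,"fingers": 0},
    {"x": -40,"y": -20,"z": 0,"rx": 0,"ry": 0,"rz": 0,"fingers": 0},
    {"x": -30,"y": -30,"z": 0,"rx": 0,"ry": 0,"rz": 0,"fingers": 0},
    {"x": 0,"y": -5,"z": 0,"rx": 0,"ry": 0,"rz": 0,"fingers": 0},
    {"x": 0,"y": 0,"z": 0,"rx": 0,"ry": 0,"rz": 0,"fingers": 0}
  ]
}}

```text
time_s: 25.82
tool_pos: [0.65, -0.1563, 0.0824]
eef_rot: [3.141, -0.001, -2.919]
contact_force: [-1.2, 1.0, 0.4]
opening: 0.0007
```

```bash
python3 sf.py
```

```text
t 25.82 stop-frame mm [147.6  40.2] z 82.4 yaw-stop 0.0006 roll -0.0003 pit -0.001 F stop x,y,z [-1.   1.2  0.4] op 0.7
```

Request:
{"fn": "arm_command", "kwargs": {
  "series": [
    {"x": -4,"y": -10,"z": 15,"rx": 0,"ry": 0,"rz": 0,"fingers": 0},
    {"x": 0,"y": 0,"z": 30,"rx": 0,"ry": 0,"rz": 0,"fingers": 0},
    {"x": 0,"y": 0,"z": 22,"rx": 0,"ry": 0,"rz": 0,"fingers": 0},
    {"x": 0,"y": 0,"z": 0,"rx": 0,"ry": 0,"rz": 0,"fingers": 0}
  ]
}}

```text
time_s: 26.32
tool_pos: [0.6536, -0.1647, 0.012]
eef_rot: [3.141, -0.002, -2.919]
contact_force: [0.4, 0.2, -0.7]
opening: 0.0002
```

```bash
python3 sf.py
```

```text
t 26.32 stop-frame mm [149.3  31.2] z 12.0 yaw-stop 0.0007 roll -0.0004 pit -0.0019 F stop x,y,z [ 0.4  0.1 -0.7] op 0.2
```

Request:
{"fn": "arm_command", "kwargs": {
  "series": [
    {"x": 6,"y": -1,"z": 1,"rx": 0,"ry": 0,"rz": 0,"fingers": 0},
    {"x": 4,"y": -1,"z": 0,"rx": 0,"ry": 0,"rz": 0,"fingers": 0},
    {"x": 3,"y": 0,"z": 0,"rx": 0,"ry": 0,"rz": 0,"fingers": 0},
    {"x": 2,"y": 0,"z": 0.5,"rx": 0,"ry": 0.003,"rz": 0,"fingers": 0}
  ]
}}

```text
time_s: 26.82
tool_pos: [0.6394, -0.171, 0.0141]
eef_rot: [-3.139, -0.001, -2.919]
contact_force: [0.3, 0.2, 0.6]
opening: 0.0003
```

```bash
python3 sf.py
```

```text
t 26.82 stop-frame mm [134.1  28.2] z 14.1 yaw-stop 0.0005 roll 0.0022 pit -0.0009 F stop x,y,z [0.3 0.1 0.6] op 0.3
```

Request:
{"fn": "arm_command", "kwargs": {
  "series": [
    {"x": 1.5,"y": 0,"z": 0.5,"rx": 0,"ry": 0.003,"rz": 0,"fingers": 0},
    {"x": 2,"y": 0,"z": 1,"rx": 0,"ry": 0.003,"rz": 0,"fingers": 0}
  ]
}}

```text
time_s: 27.08
tool_pos: [0.6366, -0.1718, 0.0134]
eef_rot: [-3.139, -0.005, -2.919]
contact_force: [4.1, 1.1, 1.6]
opening: 0.0004
```

```bash
python3 sf.py
```

```text
t 27.07 stop-frame mm [131.2  28. ] z 13.4 yaw-stop 0.0005 roll 0.0029 pit -0.0051 F stop x,y,z [4.3 0.2 1.6] op 0.4
```

Request:
{"fn": "arm_command", "kwargs": {
  "series": [
    {"x": 2.5,"y": 0,"z": 2,"rx": 0,"ry": 0,"rz": 0,"fingers": 0},
    {"x": 3,"y": 0,"z": 2,"rx": 0,"ry": 0.003,"rz": 0,"fingers": 0}
  ]
}}

```text
time_s: 27.32
tool_pos: [0.6365, -0.1719, 0.0134]
eef_rot: [-3.136, 0.005, -2.918]
contact_force: [8.1, 3.9, 4.1]
opening: 0.0003
```

```bash
python3 sf.py
```

```text
t 27.32 stop-frame mm [131.1  27.9] z 13.4 yaw-stop 0.0019 roll 0.0055 pit 0.0051 F stop x,y,z [8.7 2.  4.1] op 0.3
```

Request:
{"fn": "arm_command", "kwargs": {
  "series": [
    {"x": 4,"y": 0,"z": 2,"rx": 0,"ry": 0.003,"rz": 0,"fingers": 0},
    {"x": 4,"y": 0,"z": 2,"rx": 0,"ry": 0.004,"rz": 0,"fingers": 0},
    {"x": 4,"y": 0,"z": 2,"rx": 0,"ry": 0.004,"rz": 0,"fingers": 0}
  ]
}}

```text
time_s: 27.7
tool_pos: [0.6365, -0.1718, 0.0136]
eef_rot: [-3.13, 0.023, -2.914]
contact_force: [11.9, 2.1, 1.4]
opening: 0.0004
```

```bash
python3 sf.py
```

```text
t 27.7 stop-frame mm [131.1  28. ] z 13.6 yaw-stop 0.0055 roll 0.0111 pit 0.0227 F stop x,y,z [12.  -0.6  1.4] op 0.4
```

Request:
{"fn": "arm_command", "kwargs": {
  "series": [
    {"x": 4.2,"y": 0,"z": 2,"rx": 0,"ry": 0.005,"rz": 0,"fingers": 0},
    {"x": 4.2,"y": 0,"z": 2,"rx": 0,"ry": 0.005,"rz": 0,"fingers": 0},
    {"x": 4.2,"y": 0,"z": 2,"rx": 0,"ry": 0.005,"rz": 0,"fingers": 0},
    {"x": 4.2,"y": 0,"z": 2,"rx": 0,"ry": 0.005,"rz": 0,"fingers": 0}
  ]
}}

```text
time_s: 28.2
tool_pos: [0.6367, -0.1718, 0.0139]
eef_rot: [-3.122, 0.042, -2.909]
contact_force: [11.9, 2.8, 1.0]
opening: 0.0003
```

```bash
python3 sf.py; python3 flat.py 21
```

```text
t 28.2 stop-frame mm [131.3  28. ] z 13.9 yaw-stop 0.0105 roll 0.0193 pit 0.0422 F stop x,y,z [12.2  0.1  1. ] op 0.3
scene [(0, 55, 44.8), (15, 54, 44.8), (30, 29, 46.2), (60, 11, 43.8), (75, 22, 26.5), (90, 7, 27.4), (105, 27, 26.0)]
top [(0, 14, 43.0), (15, 61, 43.0), (30, 68, 46.1), (45, 72, 43.5), (60, 74, 43.7), (75, 47, 43.7), (90, 29, 24.9)]
```

Request:
{"fn": "arm_command", "kwargs": {
  "series": [
    {"x": -2,"y": 0,"z": 0,"rx": 0,"ry": 0,"rz": 0,"fingers": 0},
    {"x": -8,"y": 0,"z": 0,"rx": 0,"ry": 0.02,"rz": 0.01,"fingers": 0},
    {"x": -12,"y": 0,"z": -5,"rx": 0,"ry": 0,"rz": 0,"fingers": 0},
    {"x": 0,"y": 0,"z": -40,"rx": 0,"ry": 0,"rz": 0,"fingers": 0},
    {"x": 0,"y": 0,"z": -50,"rx": 0,"ry": 0,"rz": 0,"fingers": 0},
    {"x": 0,"y": 50,"z": -40,"rx": 0,"ry": 0,"rz": 0,"fingers": 0},
    {"x": 0,"y": 60,"z": 0,"rx": 0,"ry": 0,"rz": 0,"fingers": 0},
    {"x": 0,"y": 60,"z": 0,"rx": 0,"ry": 0,"rz": 0,"fingers": 0},
    {"x": 0,"y": 60,"z": 0,"rx": 0,"ry": 0,"rz": 0,"fingers": 0},
    {"x": 0,"y": 0,"z": 0,"rx": 0,"ry": 0,"rz": 0,"fingers": 0},
    {"x": 0,"y": 0,"z": 0,"rx": 0,"ry": 0,"rz": 0,"fingers": 0}
  ]
}}

```text
time_s: 29.68
tool_pos: [0.6, 0.0628, 0.1438]
eef_rot: [-3.125, 0.008, -2.923]
contact_force: [0.1, -0.5, 0.4]
opening: 0.0005
```

```bash
python3 flat.py 22; python3 - <<'E'
from fit import *
p,d=snap('top','top23');W=cloud('top',d)
m=models.masks_of('padlock','top')[0]['pixels']
print(fit({'top':m},LYING,np.array([.51,-.2,.22])))
for t in('bell','file','small_lock'):
    L=models.masks_of(t,'top');w=W[L[0]['pixels']];print(t,round(L[0]['score'],2),np.round(np.nanmedian(w,0),3))
print(monitor.read_state()['time_s'],monitor.read_state()['tool_pos'])
E
```

```text
scene [(0, 71, 44.6), (15, 80, 44.6), (30, 83, 46.2), (45, 98, 45.3), (60, 88, 44.5), (75, 187, 40.8), (90, 37, 26.3), (105, 62, 26.2)]
top [(0, 78, 42.7), (15, 75, 43.9), (30, 80, 45.8), (45, 73, 44.2), (60, 71, 43.1), (75, 48, 41.5), (90, 28, 26.2), (105, 36, 25.2)]
(array([ 0.50734393, -0.19923493,  0.22995477]), np.float64(75.90380859375))
bell 0.59 [ 0.523 -0.387  0.043]
file 0.56 [0.578 0.383 0.018]Traceback (most recent call last):
  File "<stdin>", line 6, in <module>
IndexError: list index out of range
```

View pics/c22.png

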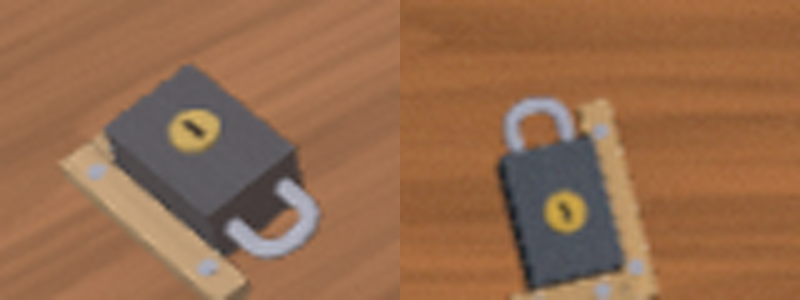

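The padlock is flat and snug against both fences. The small lock was missed in this last picture and the arm never came near it. Handing in.

```bash
python3 -c "
from station import r,monitor
print(monitor.read_state()['time_s'],monitor.read_state()['contact_force']);print(r.close_job())"
```

```text
30.025 [-0.27486689  0.27880871 -0.12980717]
the job is handed in; nothing more can be done
None
```

I tipped the padlock onto its back, slid it into the corner held lightly by its sides, and pressed the foot home against the end fence. I then nudged its side against the long fence and pressed the foot home once more. The job was handed in at about 30 s of the 72 s; no verdict came back.

**Pressing:** The second and third foot presses read about 11–13 N at the wrist for roughly 0.75 s each. A few newtons of that went to bench drag, so I put the force on the end fence at about 8–12 N. The highest wrist reading against the stop was about 13 N.

**Last checks:**
- **Flatness:** The body top is level along its length, about 43–45 mm, with the keyhole up.
- **Touch:** The padlock would not move any further when pushed towards either fence.
- **Picture fit:** The top camera puts the foot at about (−1 to 1, 29) mm in the stop's frame, against a seat of (0, 30). The length is within about 0.01 rad of the long fence. That fit is only good to about 2 mm.
- **Bystanders:** The bell and file were where they started. The network did not find the small padlock in the last picture, so I did not confirm it, but the arm never came near it.

**What went wrong:**
- **First press:** The first foot press tilted the shackle end up by about 0.04 rad because the tool crept upwards. I backed off, let it settle flat, and pressed again lower.
- **Scene-camera fit:** The pose fit from the scene camera failed once the fence hid part of the padlock, so I disregarded it.

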